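# Take a contact temperature reading on a fillet weld

### The arm

A 6-joint arm with a two-finger parallel gripper is mounted at the origin on the work surface. World frame = base frame: x ahead of the robot, y to its left, z up, the work surface at z = 0. Lengths are in m, angles in rad, forces in N, time in s.
With the tool pointing down it reaches from about 0.225 to 0.725 m from the base axis. Payload 3.1 kg.
Tool frame: the origin (TCP) lies midway between the tips of the shut fingers; the grasp point (between the pads) lies 19 mm behind it (robot.tcp_to_grasp is the z of the grasp point in the tool frame, in m); z points along the fingers, y is the direction in which the jaws open and shut (so a half turn about z gives the same grasp; the last joint's range is limited). The gripper opens to 85 mm and grips with 20 to 120 N. Pads are 22 mm wide; open, the fingers measure 114 mm over their backs; the gripper's body (76 mm by 85 mm) begins 54 mm behind the grasp point. The pads swing forward as they close: fully open they stand 13 mm farther back than shut.
Start: joints at [1.105, 0.048, 0.099, 1.622, 0, 1.443], TCP at [0.174, 0.495, 0.231] pointing down, gripper open.
Joint ranges: [-2.91, 2.91], [-0.99, 1.94], [-1.21, 1.42], [-2.12, 2.29], [-1.49, 1.47], [-3.14, 3.14]. Speed limits (rad/s): [2.79, 2.79, 3.14, 3.14, 3.14, 3.14].

### API

Orientations are given as a unit quaternion [x, y, z, w].
In Python, from station import robot gives the robot as it stands. The module is installed in compiled form; this text tells all that it offers.
- The arm moves only by the tool move_arm, never from a script. Its argument "commands" is a list of rows, each a list of 3 entries, a list of its own where there are three numbers: the shift along the tool's x, y, z in m, then the turn, a rotation vector about the tool's x, y, z in rad, then the finger opening in m, from 0 to 0.0854. In form: [[[tx, ty, tz], [ax, ay, az], jaw], ...]. A call has 1 to 20 rows; each row shifts and turns the pose as measured when the row begins, along the tool's axes as they then stand; what a row does not reach is not made up. A row lasts 1/12 s, in which the tool goes at most 41.7 mm and 7.16 degrees, less where a joint would pass 70% of its speed; a pose out of reach is approached as far as the arm can. A call with a gripper value outside its range is refused whole. The fingers move at their own pace and stop on an object; "newtons" is the grip in N (left out, the last holds). Time passes only in rows, so rows that do not move let the fingers close. It gives the time, the measured TCP pose, the force and the opening at its end, in the units of the state.
- robot.get_state(): the state, without advancing time (a new reading comes with each control period).
- robot.grab_frame(name): name is "side" or "top" or "wrist"; returns a dict with "image" (384x512x3 uint8, blue, green, red), "K" (3x3 intrinsics, pixels), "xyz" and "orientation" of the camera in the world. Camera axes: x right, y up, looking along -z (the intrinsics and any distortion apply to the point x, -y, -z); pixel columns grow to the right and rows downward; lengths in m; the calibration is good to about 2 mm. The wrist camera is an equidistant fisheye: a pixel r from the principal point sees the ray r / f radians off the axis. A picture is of the moment at which its call begins. There is no depth.
- robot.finish_job(): hands the job in, once; it reports no verdict.
The state is a dict: "time": time; "qpos": joint angles; "dq": joint speeds; "joint_torque": joint torques, N m; "position": TCP position; "tcp_rot": TCP orientation; "ft_force": force on the tool from outside, world axes, zero at the start; "wrist_torque": the same for the moment, N m; "gripper_width": opening from 0.0 (shut) to 1.0 (fully open).
Only numpy, scipy, OpenCV 4.12 (cv2) and the standard library are available. Lean on these libraries where they do the work, as an engineer would, in place of code of your own. Each camera call takes 0.05 s, during which the arm holds its last target.

### The job

Pick up the probe thermometer and aim it squarely into the corner of the clamped T-joint at the middle of the long weld, its sprung tip pressed gently until it has gone in about half its travel; hold it steady there for two seconds. Then lay the probe back flat on the middle of its rubber mat, screen up, lowering it rather than dropping it, and let go; never ram the tip, and leave the other things where they are.

Things in the scene. Friction and masses are not known exactly. Their poses are not given: they have to be found in the camera images.
- probe: Contact thermometer, about 0.24 kg. Grey handle 110 (x) x 30 (y) x 36 (z) mm, small screen on top; from its front (+x) end a steel neck 13 mm across runs to x = 130 mm, then a brass sprung tip 8 mm across, round-ended, to x = 150 mm, all on the axis y = 0, z = 18 mm. Origin: centre of the handle's underside; x towards the tip, z out of the screen side. Starts lying on the mat, screen up.
- probe_tip (a point): End of the probe's tip when fully OUT, fixed to the handle at (150, 0, 18) mm of the probe; it does not follow the tip when that is pushed in. The tip slides straight back into the neck, 10 mm travel, against a spring: about 1 N to start moving, then 1 N more per mm (about 6 N when half in).
- probe_balance (a point): Balance point of the probe, inside the handle at (10, 0, 18) mm of the probe: a good place to grip across the 30 mm width.
- mat: Black rubber mat 260 (x) x 110 (y) x 4 (z) mm fixed on the table, where the probe lives, to the left or the right of the T-joint. Origin: centre of its underside.
- joint_piece: Clamped (fixed) steel T-joint, with a base plate 140 (x) x 180 (y) x 12 mm flat on the table; on it an upright plate, x = -30 to -18 mm, y = -80 to 80 mm, its top 74 mm over the table. Two strap clamps 30 mm high on the robot's side. Origin: centre of the base's underside. The welds lie in the corner on the upright's +x side: one 60 mm long (to be measured) and a 14 mm tack at y = -55 mm.
- seam: Frame in the root of the corner at the middle of the long weld, at (-18, 20, 12) mm of the T-joint. y runs along the seam (the weld covers y = -30 to 30 mm); z points straight out of the corner, 45 degrees up and away from the upright, square to the weld's flat face; x is across that face. The probe is aimed squarely when its x axis runs along -z of this frame.
- weld_root (a point): Same point as the seam's origin, under the middle of the long weld. The weld's thickness differs from piece to piece and is not known beforehand: its face lies anywhere from 5 to 13 mm from this point along the seam's z, so it has to be felt with the tip.
- rod_tray: Grey sheet-metal tray 220 (x) x 110 (y) x 32 (z) mm of filler rods, fixed, on the other side of the T-joint from the mat. Origin: centre of its underside.
- wire_brush: Bystander, loose, to be left alone: a black hand wire brush 260 x 28 x 41 mm, lying bristles up
- chip_hammer: Bystander, loose, to be left alone: a hammer, lying
- gusset: Bystander, loose, to be left alone: a flat triangular steel plate, about 85 mm a side, 6 mm thick
- flange: Bystander, loose, to be left alone: a steel ring 80 mm across, 12 mm high
- nippers: Bystander, loose, to be left alone: blue-handled nippers 180 mm long, lying
- spray_can: Bystander, loose, to be left alone: a plain metal can 60 mm across, 160 mm high
- gel_jar: Bystander, loose, to be left alone: a jar 76 mm across, 70 mm high
- magnet: Bystander, loose, to be left alone: a steel cylinder 44 mm across, 30 mm high
Not all that is in view belongs to the job. Leave any pink look-alike of the joint_piece alone.

How it is judged:
On the way, in this order (a step that is already met when the one before it is completed fails the run):
1. held in the gripper, square to the weld within 15 degrees and within 8 mm of its middle along the seam and 5 mm across, the sprung tip pressed on the weld with 4 to 8 N (3 to 7 mm in), still for 1.5 s (x of probe_tip in the frame of seam between -0.005 and 0.005 m and y of probe_tip in the frame of seam between -0.008 and 0.008 m and z of probe_tip in the frame of seam between -0.006 and 0.014 m and angle between the x axis of probe and the z axis of seam, either way round below 0.262 rad and contact force between probe and joint_piece between 4 and 8 N and contact force between the fingers and probe above 1 N and linear speed of probe below 0.02 m/s and angular speed of probe below 0.15 rad/s), for 1.5 s.
2. the probe, still in the gripper, lowered to the mat (within 8 mm of its surface), flat and screen up (x of probe in the frame of mat between -0.1 and 0.1 m and y of probe in the frame of mat between -0.045 and 0.045 m and z of probe in the frame of mat below 0.012 m and angle between probe's own z axis and vertical below 0.12 rad and contact force between the fingers and probe above 1 N), for 0.05 s.
At the end, for the whole second after the job is handed in: The probe lies released and still, flat on the mat, screen up (within 7 degrees), its handle's centre within 100 mm lengthwise and 45 mm crosswise of the mat's centre (x of probe in the frame of mat between -0.1 and 0.1 m and y of probe in the frame of mat between -0.045 and 0.045 m and z of probe in the frame of mat below 0.012 m and angle between probe's own z axis and vertical below 0.12 rad and z of probe in the frame of mat below 0.007 m and linear speed of probe below 0.02 m/s and contact force between probe and mat above 0.5 N); the robot touches nothing.
It fails at once if the tip or probe is rammed against the T-joint (over 20 N) (contact force between probe and joint_piece above 20 N).
It fails at once if a bystander is moved by more than 30 mm (distance of any of wire_brush, chip_hammer, gusset, flange, nippers, spray_can, gel_jar, magnet from where it was at the start of the episode above 0.03 m).
It also fails if it takes over 58 s, if anything falls off the work surface, if the arm or the gripper's body presses on something with over 40 N, if the wrist force passes 120 N, or if a joint passes its speed limit or range.

## Working session

There is one attempt and no reset: what is moved stays moved. The work goes in short steps, Python scripts to look and compute and a tool call to move; the robot and the scene stay as the last step left them, time stands still between calls to the robot, and variables do not carry over. Pictures are saved under pics/ and viewed, and the job is handed in when it is done.

Besides the shell and the picture viewer there is one more tool, called after "Call:" as a command line: name --argument value ..., lists and objects as JSON in quotes. move_arm: Moves the arm, as the interface text tells. Its arguments: {"type":"object","properties":{"commands":{"type":"array"},"newtons":{"type":"number"}},"required":["commands"]}

```bash
mkdir -p pics
python3 - <<'E'
from station import robot
import cv2, json, pickle
s=robot.get_state(); print(s); print(robot.tcp_to_grasp)
for n in ["side","top","wrist"]:
    f=robot.grab_frame(n); pickle.dump(f,open(f"f_{n}.pkl","wb"))
    cv2.imwrite(f"pics/{n}0.png",f["image"]); print(n,f["K"],f["xyz"],f["orientation"],[k for k in f])
E
```

```text
{'time': 0.0, 'qpos': array([1.10521257e+00, 4.87201805e-02, 9.75666802e-02, 1.62200471e+00,
       2.03448175e-05, 1.44299508e+00]), 'dq': array([ 9.54455486e-05,  7.10406583e-04, -6.56619118e-04, -2.46668535e-04,
        1.28836691e-03, -4.54882902e-05]), 'joint_torque': array([-1.60991995e-04, -3.38785243e+01,  3.20012212e+01,  2.02895439e-02,
       -2.37226141e-04,  1.88406496e-06]), 'position': array([0.17370729, 0.49476993, 0.23011745]), 'tcp_rot': array([ 1.68089377e-01,  9.85771052e-01, -1.12637179e-03, -3.54986974e-04]), 'ft_force': array([ 0.95120311,  0.17112016, -0.5662076 ]), 'wrist_torque': array([0.02894466, 0.00636435, 0.01684259]), 'gripper_width': 1.0032997630514018}
-0.0187
side [[491.4378978    0.         247.99504965]
 [  0.         491.4378978  199.19788386]
 [  0.           0.           1.        ]] [-0.17039615 -0.79601348  1.07448266] [ 0.36806646 -0.14030046 -0.30923841  0.86557176] ['image', 'K', 'xyz', 'orientation']
top [[448.72957443   0.         257.8756093 ]
 [  0.         448.72957443 199.31801498]
 [  0.           0.           1.        ]] [ 0.22625277 -0.00370599  1.49531592] [-0.06917969  0.06212342  0.70449941 -0.70358755] ['image', 'K', 'xyz', 'orientation']
wrist [[297.31863964   0.         254.43042835]
 [  0.         297.31863964 190.7432073 ]
 [  0.           0.           1.        ]] [0.09949563 0.52197519 0.37348282] [-0.12826027 -0.09071899  0.57132384  0.80554853] ['image', 'K', 'xyz', 'orientation']
```

Run:
```python
import cv2
for n in ["side","top","wrist"]:
    im=cv2.imread(f"pics/{n}0.png"); cv2.imwrite(f"pics/{n}0b.png",cv2.resize(im,(800,600),interpolation=cv2.INTER_CUBIC))
```

```text
(no output)
```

View pics/side0b.png

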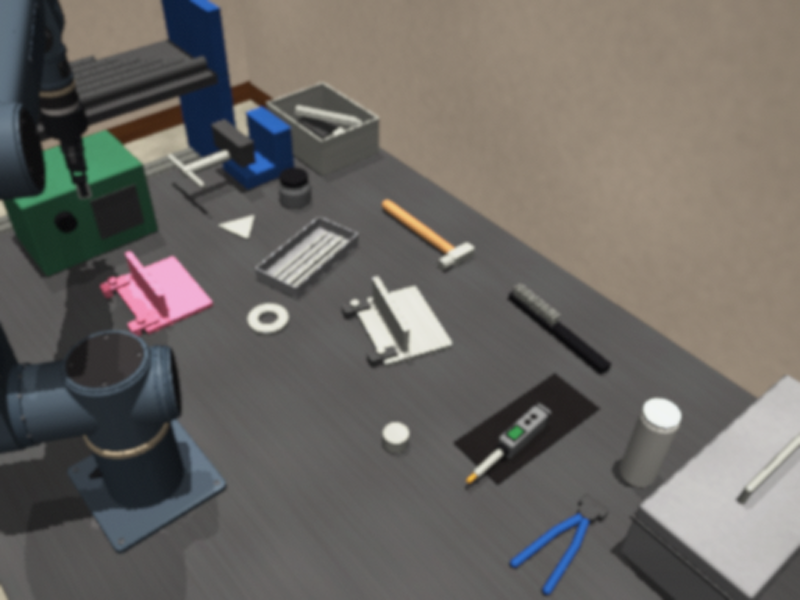

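View pics/top0b.png

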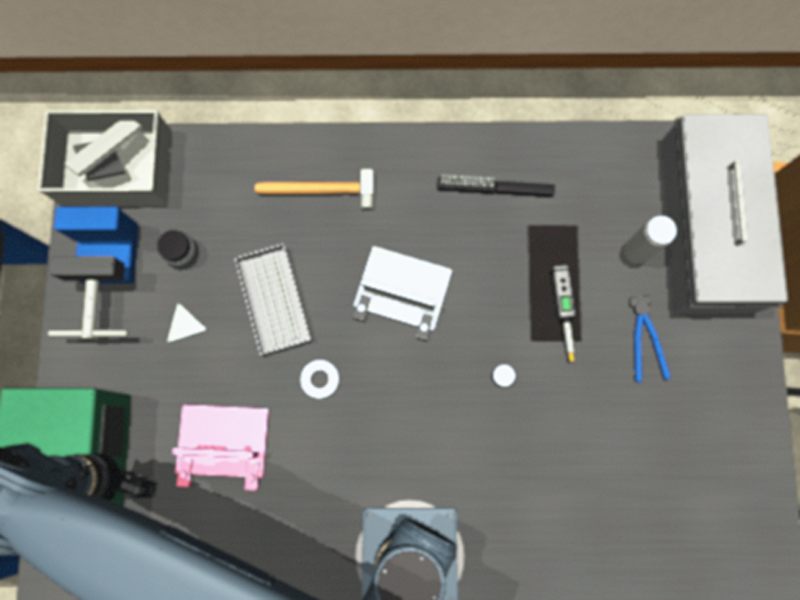

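View pics/wrist0b.png

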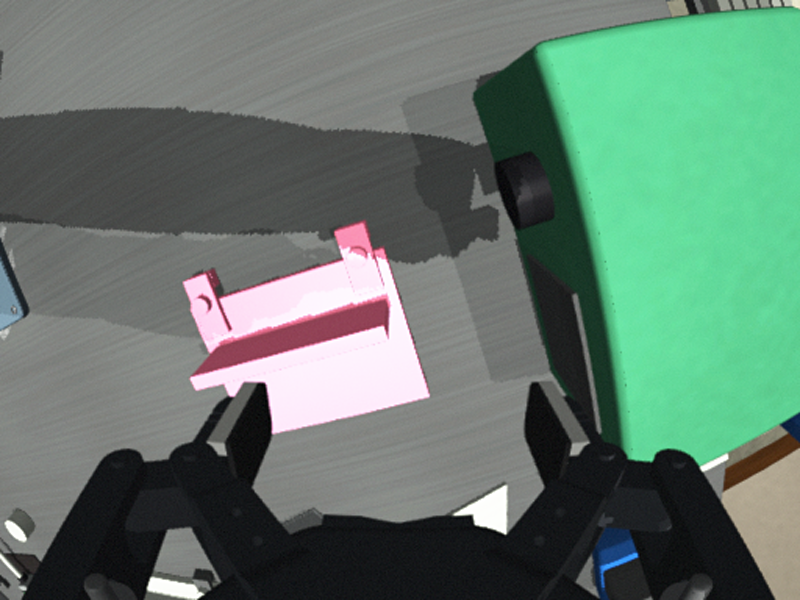

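```bash
cat > h.py <<'E'
import numpy as np, cv2, pickle
from scipy.spatial.transform import Rotation as R
def ray(f,uv,fish=False):
    K=f["K"]; d=np.array([(uv[0]-K[0,2])/K[0,0],(uv[1]-K[1,2])/K[1,1]])
    if fish:
        t=np.hypot(*d); v=np.array([*(d/max(t,1e-9)*np.sin(t)),np.cos(t)])
    else: v=np.array([*d,1.])
    v=v*[1,-1,-1]
    return R.from_quat(f["orientation"]).apply(v/np.linalg.norm(v))
def onz(f,uv,z,fish=False):
    r=ray(f,uv,fish); c=np.array(f["xyz"]); return c+r*(z-c[2])/r[2]
def proj(f,P,fish=False):
    p=R.from_quat(f["orientation"]).inv().apply(np.atleast_2d(P)-np.array(f["xyz"]))*[1,-1,-1]
    K=f["K"]
    if fish:
        rr=np.hypot(p[:,0],p[:,1]); t=np.arctan2(rr,p[:,2]); d=p[:,:2]/rr[:,None]*t[:,None]
    else: d=p[:,:2]/p[:,2:]
    return d*[K[0,0],K[1,1]]+[K[0,2],K[1,2]]
def crop(img,x0,y0,x1,y1,name,s=None):
    s=s or min(800/(x1-x0),600/(y1-y0)); cv2.imwrite(name,cv2.resize(img[y0:y1,x0:x1],None,fx=s,fy=s,interpolation=cv2.INTER_CUBIC)); print(s)
E
python3 - <<'E'
from h import *
f=pickle.load(open("f_top.pkl","rb")); s=.64
for n,uv,z in [("handle back",(561,265),.04),("handle front",(567,318),.04),("tip",(571.5,360),.022),("mat tl",(529,226),.004),("mat tr",(577,227),.004),("mat bl",(531,340),.004),("mat br",(580,341),.004),
 ("base tl",(374,247),.012),("base tr",(452,268),.012),("up l",(361,283),.074),("up r",(433,303),.074)]:
    print(n,onz(f,np.array(uv)*s,z).round(4))
crop(f["image"],205,140,385,240,"pics/t1.png")
E
```

```text
handle back [ 0.6001 -0.3265  0.04  ]
handle front [ 0.4852 -0.3343  0.04  ]
tip [ 0.3986 -0.3439  0.022 ]
mat tl [ 0.6984 -0.2676  0.004 ]
mat tr [ 0.6957 -0.3734  0.004 ]
mat bl [ 0.4439 -0.2634  0.004 ]
mat br [ 0.4415 -0.3681  0.004 ]
base tl [0.6492 0.0745 0.012 ]
base tr [ 0.6013 -0.0957  0.012 ]
up l [0.554  0.0977 0.074 ]
up r [ 0.5113 -0.0517  0.074 ]
4.444444444444445
```

View pics/t1.png

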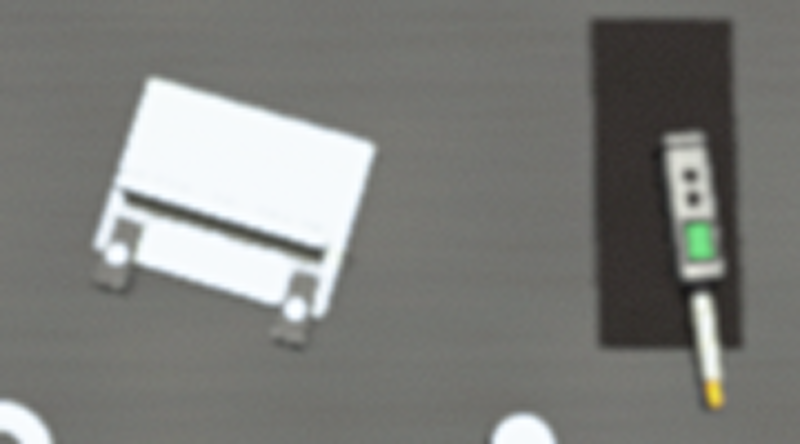

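```bash
cat >> h.py <<'E'
def plan(p0,q0,p1,q1,n,nd=4):
    """simulate n equal-ish rows from (p0,q0) to (p1,q1); print rows in tool axes"""
    rows=[]; p=np.array(p0,float); r=R.from_quat(q0); r1=R.from_quat(q1); r0=r
    rv=(r0.inv()*r1).as_rotvec()
    for i in range(1,n+1):
        a=i/n; pt=np.array(p0)+(np.array(p1)-p0)*a; rt=r0*R.from_rotvec(rv*a)
        t=np.round(r.inv().apply(pt-p),nd); w=np.round((r.inv()*rt).as_rotvec(),nd)
        rows.append([t.tolist(),w.tolist()]); p=p+r.apply(t); r=r*R.from_rotvec(w)
    return rows,p,r.as_quat()
def down(yaw,tilt=0):
    # tool x at world yaw (rad) with tool down, then tilt about tool y (positive: tool x dips down)
    x=np.array([np.cos(yaw),np.sin(yaw),0]); z=np.array([0,0,-1.]); 
    r=R.from_matrix(np.c_[x,np.cross(z,x),z]); return (r*R.from_rotvec([0,tilt,0])).as_quat()
def show(rows,jaw):
    print("["+",".join("[%s,%s,%g]"%(str(t).replace(" ",""),str(w).replace(" ",""),jaw) for t,w in rows)+"]")
E
python3 - <<'E'
from h import *
f=pickle.load(open("f_wrist.pkl","rb"))
c=R.from_quat(f["orientation"]); r=R.from_quat([ 1.68089377e-01,  9.85771052e-01, -1.12637179e-03, -3.54986974e-04])
print((r.inv()*c).as_matrix().round(3), r.inv().apply(np.array(f["xyz"])-[0.17370729, 0.49476993, 0.23011745]))
print(r.as_matrix().round(3), onz(f,(256,190),0,True))
p0=[0.1737,0.4948,0.2301]
print(-(R.from_quat(down(0)).inv()*r).as_rotvec())
rows,p,q=plan(p0,r.as_quat(),[.44,.0,.30],down(np.radians(165)),16,3)
show(rows,.085);print(p,q,down(np.radians(165)))
E
```

```text
[[ 0.001  0.951  0.311]
 [ 1.    -0.    -0.002]
 [-0.002  0.311 -0.951]] [ 0.07907985  0.00073906 -0.1433421 ]
[[-0.943  0.331 -0.001]
 [ 0.331  0.943 -0.002]
 [ 0.    -0.002 -1.   ]] [0.21420656 0.48381411 0.        ]
[-1.00968216e-03  3.20371614e-03  2.80380835e+00]
[[[-0.026,-0.024,-0.004],[-0.0,-0.0,-0.005],0.085],[[-0.026,-0.023,-0.005],[-0.0,-0.0,-0.004],0.085],[[-0.026,-0.024,-0.004],[-0.0,-0.0,-0.005],0.085],[[-0.025,-0.024,-0.004],[-0.001,-0.0,-0.005],0.085],[[-0.026,-0.025,-0.005],[0.0,-0.0,-0.005],0.085],[[-0.025,-0.024,-0.004],[0.0,-0.0,-0.004],0.085],[[-0.025,-0.024,-0.004],[-0.0,-0.0,-0.005],0.085],[[-0.025,-0.025,-0.005],[-0.0,-0.0,-0.005],0.085],[[-0.025,-0.024,-0.004],[-0.0,-0.0,-0.005],0.085],[[-0.025,-0.025,-0.004],[-0.0,-0.0,-0.004],0.085],[[-0.025,-0.025,-0.005],[-0.001,-0.0,-0.005],0.085],[[-0.025,-0.025,-0.004],[0.0,-0.0,-0.005],0.085],[[-0.024,-0.025,-0.004],[0.0,-0.0,-0.005],0.085],[[-0.025,-0.025,-0.005],[-0.0,-0.0,-0.004],0.085],[[-0.024,-0.026,-0.004],[-0.0,-0.0,-0.005],0.085],[[-0.024,-0.025,-0.005],[-0.0,-0.0,-0.005],0.085]]
[4.39635668e-01 1.90544559e-04 3.00438712e-01] [ 1.30518021e-01  9.91445903e-01 -1.27288802e-04 -2.24529993e-04] [0.13052619 0.99144486 0.         0.        ]
```

Call:
move_arm --commands '[[[-0.026,-0.024,-0.004],[0,0,-0.005],0.085],[[-0.026,-0.024,-0.004],[0,0,-0.005],0.085],[[-0.026,-0.024,-0.004],[0,0,-0.005],0.085],[[-0.025,-0.024,-0.004],[0,0,-0.005],0.085],[[-0.026,-0.025,-0.005],[0,0,-0.005],0.085],[[-0.025,-0.024,-0.004],[0,0,-0.005],0.085],[[-0.025,-0.024,-0.004],[0,0,-0.005],0.085],[[-0.025,-0.025,-0.005],[0,0,-0.005],0.085],[[-0.025,-0.024,-0.004],[0,0,-0.005],0.085],[[-0.025,-0.025,-0.004],[0,0,-0.005],0.085],[[-0.025,-0.025,-0.005],[0,0,-0.005],0.085],[[-0.025,-0.025,-0.004],[0,0,-0.005],0.085],[[-0.024,-0.025,-0.004],[0,0,-0.005],0.085],[[-0.025,-0.025,-0.005],[0,0,-0.005],0.085],[[-0.024,-0.026,-0.004],[0,0,-0.005],0.085],[[-0.024,-0.025,-0.005],[0,0,-0.005],0.085]]'

```text
time: 1.48
position: [0.4485, -0.0164, 0.2945]
tcp_rot: [0.119, 0.993, -0.004, -0.004]
ft_force: [0.5, -0.2, -0.3]
gripper_width: 0.993
```

```bash
cat > snap.py <<'E'
import sys
from h import *
from station import robot
n,tag=sys.argv[1:3]
s=robot.get_state(); f=robot.grab_frame(n); f["state"]=s; pickle.dump(f,open(tag+".pkl","wb"))
cv2.imwrite(f"pics/{tag}.png",cv2.resize(f["image"],(800,600),interpolation=cv2.INTER_CUBIC))
print(s["time"],s["position"].round(4),s["tcp_rot"].round(4),s["qpos"].round(3),s["ft_force"].round(2),s["gripper_width"])
E
python3 snap.py wrist w1
```

```text
1.4833 [ 0.4485 -0.0164  0.2945] [ 0.119   0.9929 -0.0039 -0.0037] [-0.18  -0.114  0.068  1.76  -0.008  0.058] [ 0.53 -0.24 -0.29] 0.993461818036608
```

View pics/w1.png

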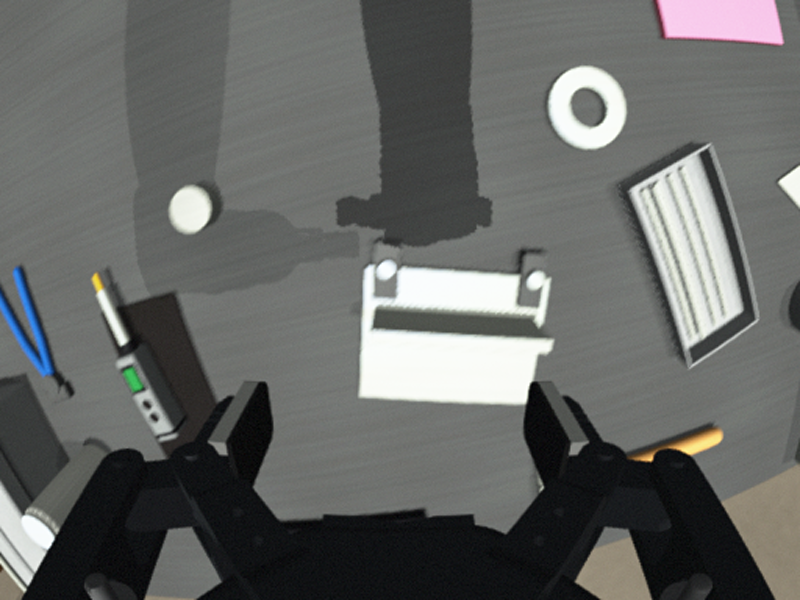

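Run:
```python
from h import *
f=pickle.load(open("w1.pkl","rb"))
im=f["image"]; g=(255*(im/255.)**2.5).astype(np.uint8)
crop(g,220,150,360,255,"pics/w1c.png")
```

```text
5.714285714285714
```

View pics/w1c.png

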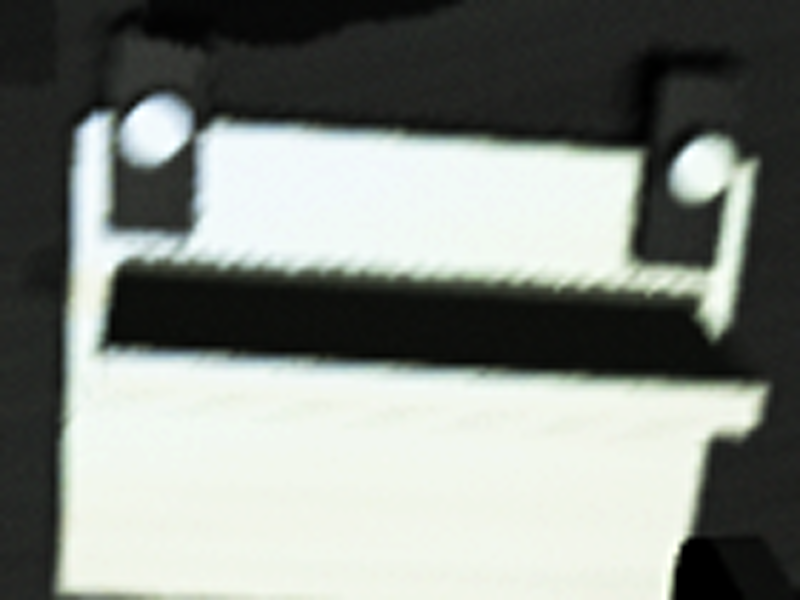

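```bash
cat > fitj.py <<'E'
from h import *
from scipy.optimize import least_squares
def fit(obs,x0=(.5575,.0067,np.radians(-15.7))):
    # obs: list of (frame,fish,[(uv,P)])
    def w(x,P): return R.from_euler("z",x[2]).apply(np.atleast_2d(P))+[x[0],x[1],0]
    def res(x): return np.concatenate([(proj(f,w(x,[np.array(P)/1000 for _,P in l]),fi)-np.array([u for u,_ in l])).ravel() for f,fi,l in obs])
    s=least_squares(res,x0,loss="soft_l1"); return s.x,s.fun.reshape(-1,2),w
E
python3 - <<'E'
from fitj import *
f=pickle.load(open("w1.pkl","rb"))
S=800/140
L=[((75,120),(-70,-90,12)),((57,590),(70,-90,12)),((105,348),(-30,-80,74)),((768,378),(-30,80,74)),((120,262),(-30,-80,12)),((757,158),(-70,90,12)),((750,437),(-18,80,74))]
l=[(np.array(u)/S+[220,150]-.5+.5/S,P) for u,P in L]
x,r,w=fit([(f,True,l)]); print(x,np.degrees(x[2]),r.round(2)); print(w(x,np.array([-18,20,12])/1000))
ft=pickle.load(open("f_top.pkl","rb"));S=800/180
lt=[(np.array(u)/S+[205,140]-.5+.5/S,P) for u,P in [((148,78),(70,90,12)),((377,145),(70,-90,12)),((95,248),(-70,90,12)),((322,318),(-70,-90,12))]]
x,r,w=fit([(ft,False,lt)]); print(x,np.degrees(x[2]),r.round(2)); print(w(x,np.array([-18,20,12])/1000))
# probe from wrist view (display px*.64)
for n,u,z in [("tip",(97,275),.022),("hback c",(172,432),.04),("hfront c",(134,352),.04)]: print(n,onz(f,np.array(u)*.64,z,True))
E
```

```text
[ 0.55943581  0.01254188 -0.29957132] -17.16417226900244 [[ 1.24 -0.96]
 [ 1.19 -0.09]
 [-1.11  0.23]
 [-0.39  1.21]
 [-1.17  0.22]
 [-0.36  0.34]
 [ 1.24 -1.17]]
[[0.54813969 0.03696314 0.012     ]]
[ 0.55875138  0.01215649 -0.30039807] -17.21154181527184 [[ 0.59  0.05]
 [-0.5  -0.06]
 [-0.06  0.13]
 [ 0.01 -0.12]]
[[0.54747545 0.03658707 0.012     ]]
tip [ 0.40014392 -0.34127516  0.022     ]
hback c [ 0.59129924 -0.31436185  0.04      ]
hfront c [ 0.4893481  -0.31617261  0.04      ]
```

```bash
cat > go.py <<'E'
import sys,ast
from h import *
from station import robot
# go.py x y z yawdeg tiltdeg n jaw
x,y,z,yaw,tilt,n,jaw=map(float,sys.argv[1:8])
s=robot.get_state()
rows,p,q=plan(s["position"],s["tcp_rot"],[x,y,z],down(np.radians(yaw),np.radians(tilt)),int(n))
show(rows,jaw); print(p,q)
E
python3 go.py .53 -.335 .18 185 0 15 .085
python3 - <<'E'
from h import *
f=pickle.load(open("f_top.pkl","rb")); crop(f["image"],330,130,390,240,"pics/t2.png")
E
```

```text
[[[-0.0101,-0.0189,0.0079],[-0.0009,-0.0003,-0.0221],0.085],[[-0.0097,-0.0191,0.0078],[-0.0009,-0.0003,-0.022],0.085],[[-0.0092,-0.0193,0.0078],[-0.0009,-0.0002,-0.0221],0.085],[[-0.0088,-0.0196,0.0078],[-0.0009,-0.0003,-0.022],0.085],[[-0.0084,-0.0197,0.0078],[-0.0009,-0.0003,-0.0221],0.085],[[-0.0079,-0.0199,0.0078],[-0.0009,-0.0003,-0.022],0.085],[[-0.0075,-0.0201,0.0078],[-0.0008,-0.0003,-0.0221],0.085],[[-0.0071,-0.0203,0.0077],[-0.0009,-0.0003,-0.022],0.085],[[-0.0065,-0.0204,0.0077],[-0.0009,-0.0002,-0.0221],0.085],[[-0.0062,-0.0206,0.0078],[-0.0009,-0.0003,-0.022],0.085],[[-0.0057,-0.0207,0.0077],[-0.0009,-0.0003,-0.0221],0.085],[[-0.0052,-0.0208,0.0076],[-0.0009,-0.0003,-0.022],0.085],[[-0.0048,-0.021,0.0077],[-0.0009,-0.0003,-0.0221],0.085],[[-0.0042,-0.021,0.0076],[-0.0009,-0.0003,-0.022],0.085],[[-0.0039,-0.0212,0.0077],[-0.0009,-0.0002,-0.0221],0.085]]
[ 0.53002785 -0.33501107  0.17997542] [-4.36349741e-02  9.99047541e-01  7.91462225e-06 -2.43296592e-05]
5.454545454545454
```

View pics/t2.png

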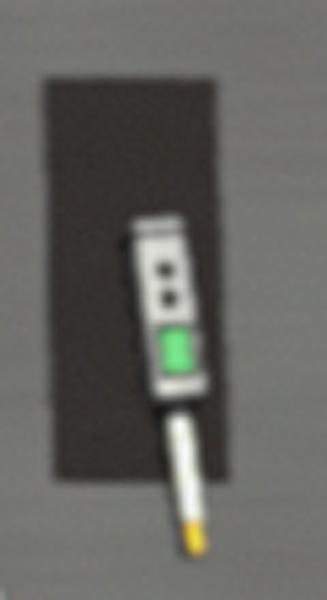

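Call:
move_arm --commands '[[[-0.01,-0.019,0.008],[-0.001,0,-0.022],0.085],[[-0.0095,-0.019,0.008],[-0.001,0,-0.022],0.085],[[-0.009,-0.0195,0.008],[-0.001,0,-0.022],0.085],[[-0.009,-0.0195,0.008],[-0.001,0,-0.022],0.085],[[-0.008,-0.02,0.008],[-0.001,0,-0.022],0.085],[[-0.008,-0.02,0.008],[-0.001,0,-0.022],0.085],[[-0.0075,-0.02,0.008],[-0.001,0,-0.022],0.085],[[-0.007,-0.02,0.008],[-0.001,0,-0.022],0.085],[[-0.0065,-0.02,0.008],[-0.001,0,-0.022],0.085],[[-0.006,-0.02,0.008],[-0.001,0,-0.022],0.085],[[-0.006,-0.02,0.008],[-0.001,0,-0.022],0.085],[[-0.005,-0.02,0.008],[-0.001,0,-0.022],0.085],[[-0.005,-0.02,0.008],[-0.001,0,-0.022],0.085],[[-0.004,-0.02,0.006],[-0.001,0,-0.022],0.085],[[-0.003,-0.01,0.003],[-0.001,0,-0.015],0.085],[[0,0,0],[0,0,0],0.085]]'

```text
time: 2.87
position: [0.529, -0.3327, 0.1678]
tcp_rot: [-0.044, 0.999, 0.006, -0.006]
ft_force: [-0.7, 0.3, -0.2]
gripper_width: 0.995
```

```bash
python3 snap.py wrist w2
```

```text
2.8667 [ 0.529  -0.3327  0.1678] [-0.0442  0.999   0.0062 -0.0065] [-6.690e-01  3.270e-01  2.910e-01  1.553e+00  1.000e-03 -7.570e-01] [-0.67  0.35 -0.23] 0.994955160629305
```

View pics/w2.png

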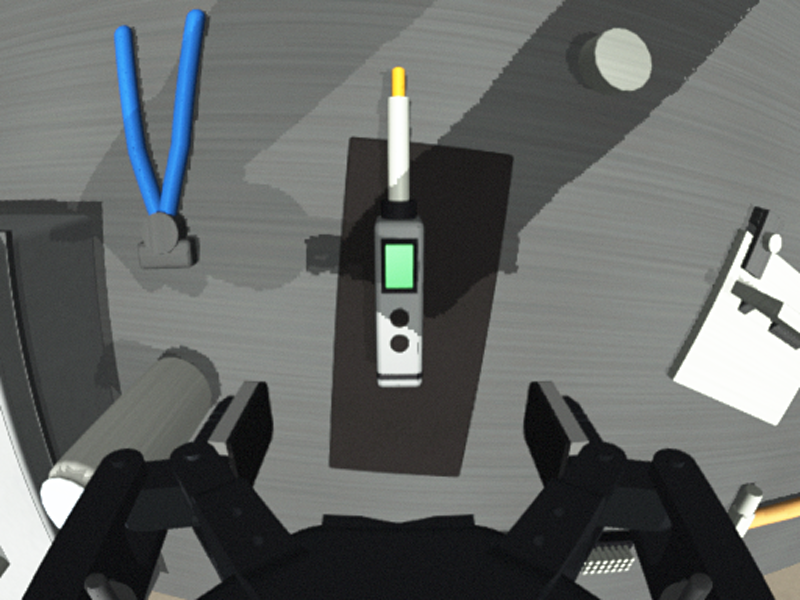

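Run:
```python
from h import *
f=pickle.load(open("w2.pkl","rb")); s=f["state"]; r=R.from_quat(s["tcp_rot"])
print(r.as_matrix().round(3))
for n,u,z in [("tip",(399,68),.022),("neck base",(399,212),.022),("hback top l",(378,377),.038),("hback top r",(422,377),.038),("hfront l",(376,220),.038),("hfront r",(424,220),.038),("m1",(349,137),.004),("m2",(513,155),.004),("m3",(330,466),.004),("m4",(460,476),.004)]:
    P=onz(f,np.array(u)*.64,z,True);print(n,P.round(4), r.inv().apply(P-s["position"]).round(4))
```

```text
[[-0.996 -0.088 -0.013]
 [-0.088  0.996  0.012]
 [ 0.012  0.013 -1.   ]]
tip [ 0.396  -0.3408  0.022 ] [0.1314 0.0017 0.1475]
neck base [ 0.4864 -0.3327  0.022 ] [0.0406 0.0018 0.1463]
hback top l [ 0.5931 -0.3373  0.038 ] [-0.065  -0.012   0.1289]
hback top r [ 0.5908 -0.3083  0.038 ] [-0.0653  0.0171  0.1292]
hfront l [ 0.4904 -0.3463  0.038 ] [ 0.038  -0.0119  0.1301]
hfront r [ 0.488 -0.318  0.038] [0.038  0.0166 0.1305]
m1 [ 0.4413 -0.3692  0.004 ] [ 0.0885 -0.0307  0.1645]
m2 [ 0.442  -0.2599  0.004 ] [0.0783 0.078  0.1658]
m3 [ 0.6984 -0.3707  0.004 ] [-0.1674 -0.055   0.161 ]
m4 [ 0.7008 -0.2612  0.004 ] [-0.1795  0.0539  0.1623]
```

```bash
python3 go.py .5355 -.3285 .04 185.1 0 7 .085
```

```text
[[[-0.0013,0.0001,0.0183],[0.002,-0.0018,-0.0001],0.085],[[-0.0012,0.0002,0.0182],[0.0019,-0.0019,-0.0001],0.085],[[-0.0012,0.0002,0.0183],[0.002,-0.0018,-0.0001],0.085],[[-0.0011,0.0002,0.0183],[0.002,-0.0019,-0.0002],0.085],[[-0.0011,0.0003,0.0182],[0.002,-0.0018,-0.0001],0.085],[[-0.0011,0.0003,0.0183],[0.0019,-0.0019,-0.0001],0.085],[[-0.0011,0.0003,0.0183],[0.002,-0.0018,-0.0001],0.085]]
[ 0.53551249 -0.32849278  0.03995994] [-4.44909211e-02  9.99009789e-01 -1.97794538e-06 -1.16258427e-05]
```

Call:
move_arm --commands '[[[-0.0012,0.0002,0.018],[0.002,-0.0018,0],0.085],[[-0.0012,0.0002,0.018],[0.002,-0.0018,0],0.085],[[-0.0012,0.0002,0.018],[0.002,-0.0018,0],0.085],[[-0.0012,0.0002,0.018],[0.002,-0.0018,0],0.085],[[-0.0012,0.0002,0.018],[0.002,-0.0018,0],0.085],[[-0.0012,0.0002,0.018],[0.002,-0.0018,0],0.085],[[0,0,0.01],[0,0,0],0.085],[[0,0,0],[0,0,0],0.085]]'

```text
time: 3.58
position: [0.536, -0.3211, 0.0506]
tcp_rot: [-0.045, 0.999, 0.001, 0.001]
ft_force: [-0.3, -0.3, -0.0]
gripper_width: 0.995
```

```bash
python3 go.py .5355 -.3285 .011 185.1 0 3 .085
```

```text
[[[0.0004,-0.0025,0.0132],[0.0004,0.0007,0.0004],0.085],[[0.0004,-0.0024,0.0132],[0.0005,0.0006,0.0003],0.085],[[0.0004,-0.0025,0.0132],[0.0004,0.0007,0.0004],0.085]]
[ 0.53550776 -0.32849949  0.01095004] [-4.44920444e-02  9.99009738e-01 -1.29053648e-05 -1.63732689e-05]
```

Call:
move_arm --commands '[[[0.0004,-0.003,0.012],[0,0.001,0],0.085],[[0.0004,-0.003,0.012],[0,0.001,0],0.085],[[0,-0.002,0.01],[0,0,0],0.085],[[0,0,0],[0,0,0],0.085]]'

```text
time: 3.92
position: [0.5375, -0.3293, 0.0171]
tcp_rot: [-0.046, 0.999, -0.001, 0.001]
ft_force: [-0.9, 0.1, 0.5]
gripper_width: 0.996
```

```bash
python3 go.py .5355 -.3285 .011 185.1 0 1 .085; python3 snap.py wrist w3
```

```text
[[[0.002,0.001,0.006],[-0.0015,0.0029,0.0025],0.085]]
[ 0.53545056 -0.32848098  0.01104665] [-4.44691293e-02  9.99010759e-01  2.13712650e-05 -1.36460387e-05]
3.9167 [ 0.5375 -0.3293  0.0171] [-4.57e-02  9.99e-01 -7.00e-04  1.50e-03] [-6.560e-01  3.710e-01  4.500e-02  1.242e+00  1.000e-03 -7.480e-01] [-0.91  0.12  0.45] 0.9962369921173164
```

View pics/w3.png

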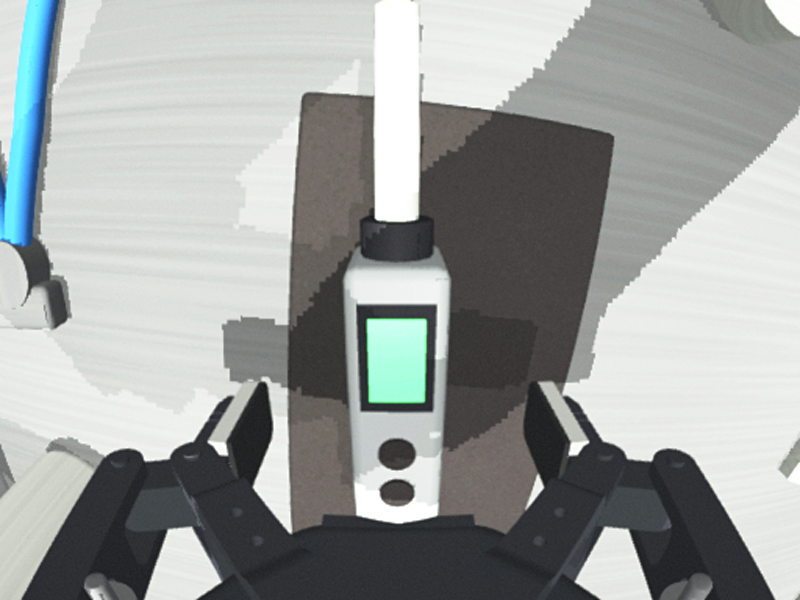

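Call:
move_arm --commands '[[[0.002,0,0.006],[-0.001,0.003,0.002],0.085],[[0,0,0],[0,0,0],0.085],[[0,0,0],[0,0,0],0.05],[[0,0,0],[0,0,0],0.035],[[0,0,0],[0,0,0],0.02],[[0,0,0],[0,0,0],0.02],[[0,0,0],[0,0,0],0.02],[[0,0,0],[0,0,0],0.02],[[0,0,0],[0,0,0],0.02],[[0,0,0],[0,0,0],0.02]]' --newtons 60

```text
time: 4.8
position: [0.5375, -0.3313, 0.0147]
tcp_rot: [-0.044, 0.999, -0.002, 0.002]
ft_force: [0.2, -0.6, 0.3]
gripper_width: 0.337
```

```bash
python3 snap.py wrist w4
```

```text
4.8 [ 0.5375 -0.3313  0.0147] [-0.0442  0.999  -0.0018  0.0023] [-0.659  0.373  0.042  1.235  0.    -0.747] [ 0.2  -0.57  0.26] 0.33709915176852073
```

View pics/w4.png

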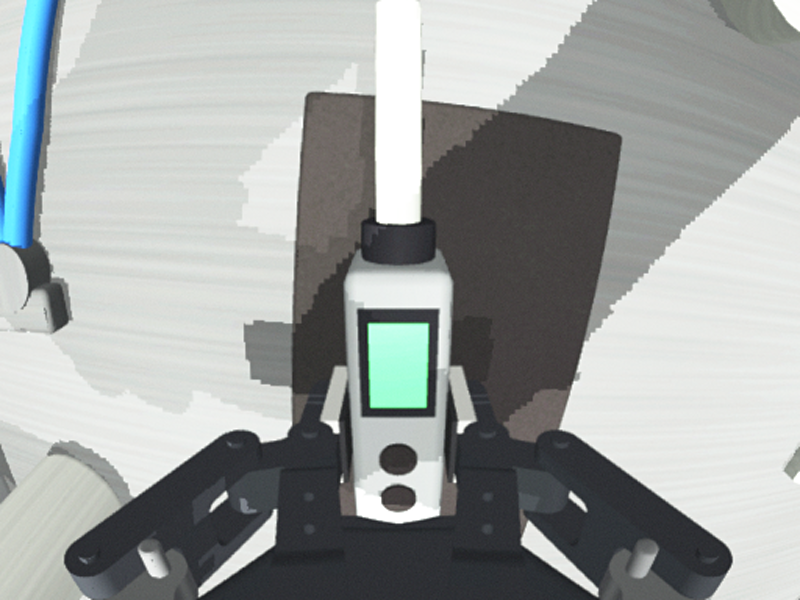

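Call:
move_arm --commands '[[[0,0,-0.005],[0,0,0],0.02],[[0,0,-0.01],[0,0,0],0.02],[[0,0,-0.02],[0,0,0],0.02],[[0,0,-0.025],[0,0,0],0.02],[[0,0,-0.025],[0,0,0],0.02],[[0,0,-0.025],[0,0,0],0.02],[[0,0,-0.025],[0,0,0],0.02],[[0,0,-0.025],[0,0,0],0.02],[[0,0,-0.025],[0,0,0],0.02],[[0,0,-0.01],[0,0,0],0.02],[[0,0,0],[0,0,0],0.02]]'

```text
time: 5.77
position: [0.533, -0.328, 0.2192]
tcp_rot: [-0.044, 0.999, 0.002, -0.002]
ft_force: [0.8, -0.5, -2.6]
gripper_width: 0.338
```

```bash
python3 snap.py side s5; python3 snap.py wrist w5;  python3 go.py .66 -.005 .23 162.8 -45 18 .02
```

```text
5.7667 [ 0.533  -0.328   0.2192] [-0.0441  0.999   0.0015 -0.0018] [-0.659  0.322  0.388  1.641  0.    -0.747] [ 0.84 -0.53 -2.55] 0.3383444705165025
5.8167 [ 0.5331 -0.328   0.2188] [-0.0442  0.999   0.0014 -0.0017] [-0.659  0.322  0.387  1.64  -0.    -0.747] [ 0.84  0.11 -1.52] 0.33476471337121655
[[[-0.0086,0.0172,-0.0007],[0.0087,-0.0434,0.0204],0.02],[[-0.0083,0.0174,-0.0005],[0.0087,-0.0434,0.0204],0.02],[[-0.008,0.0176,-0.0003],[0.0087,-0.0435,0.0204],0.02],[[-0.0076,0.0177,-0.0001],[0.0086,-0.0434,0.0203],0.02],[[-0.0073,0.0179,0.0001],[0.0087,-0.0434,0.0204],0.02],[[-0.0068,0.018,0.0002],[0.0087,-0.0434,0.0204],0.02],[[-0.0065,0.0181,0.0004],[0.0087,-0.0435,0.0204],0.02],[[-0.0061,0.0183,0.0005],[0.0087,-0.0434,0.0204],0.02],[[-0.0058,0.0184,0.0006],[0.0087,-0.0434,0.0204],0.02],[[-0.0053,0.0186,0.0006],[0.0087,-0.0434,0.0203],0.02],[[-0.0049,0.0186,0.0007],[0.0087,-0.0434,0.0204],0.02],[[-0.0045,0.0187,0.0008],[0.0086,-0.0435,0.0204],0.02],[[-0.004,0.0189,0.0007],[0.0087,-0.0434,0.0204],0.02],[[-0.0037,0.0189,0.0008],[0.0087,-0.0434,0.0204],0.02],[[-0.0032,0.019,0.0008],[0.0087,-0.0434,0.0204],0.02],[[-0.0028,0.019,0.0007],[0.0087,-0.0434,0.0203],0.02],[[-0.0024,0.0192,0.0007],[0.0087,-0.0435,0.0204],0.02],[[-0.002,0.0191,0.0006],[0.0087,-0.0434,0.0204],0.02]]
[ 0.65999777 -0.00503895  0.22999946] [ 0.13815261  0.91349005 -0.0572402   0.37838254]
```

View pics/s5.png

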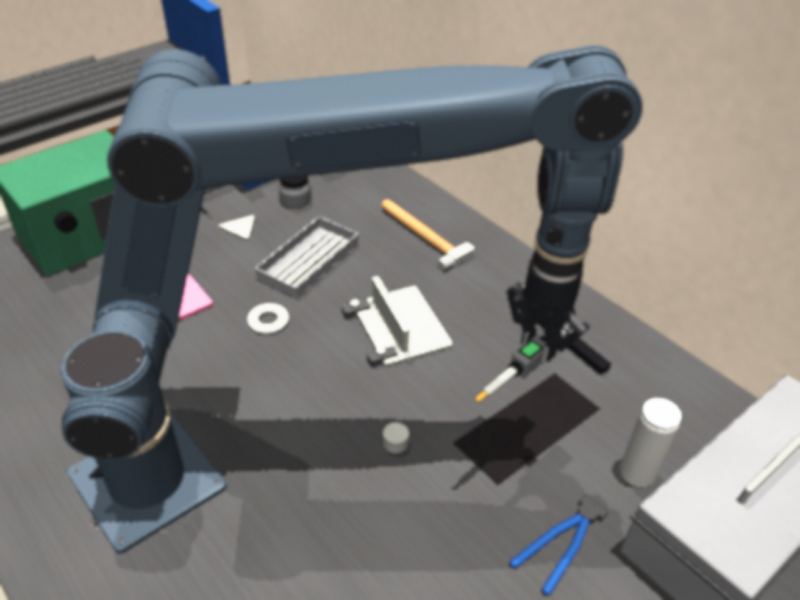

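View pics/w5.png

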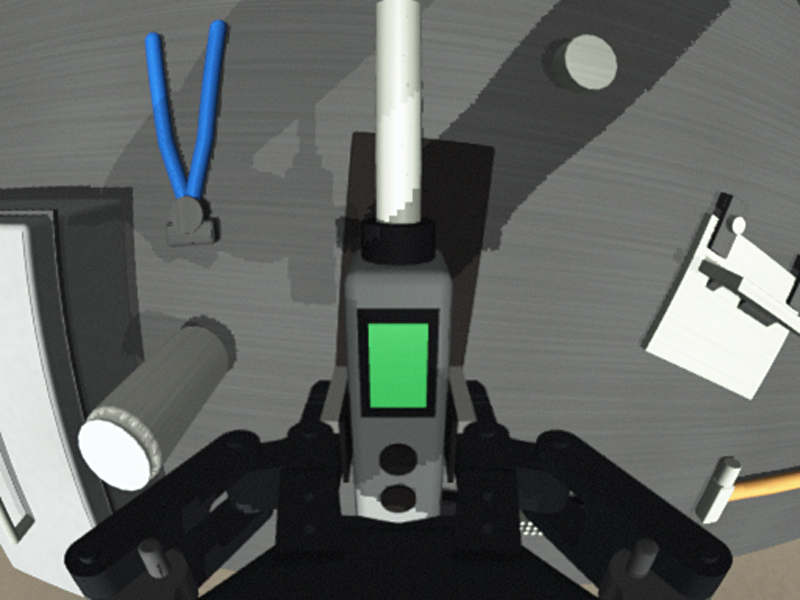

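Run:
```python
from h import *
f=pickle.load(open("s5.pkl","rb")); s=f["state"]
r=R.from_quat(s["tcp_rot"]); print(proj(f,s["position"]+r.apply([.142,0,-.0073]))/.64)
crop(f["image"],280,200,380,275,"pics/s5c.png")
```

```text
[[477.25746517 399.08482367]]
8.0
```

View pics/s5c.png

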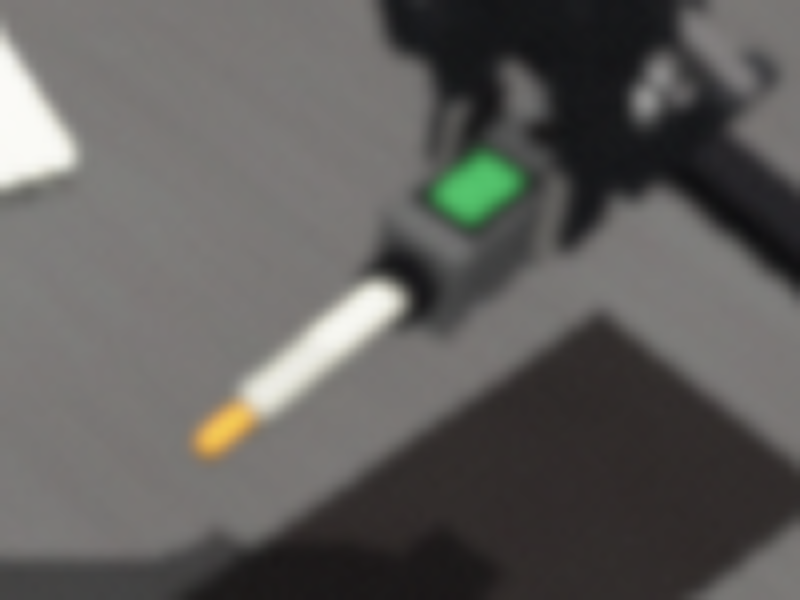

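Call:
move_arm --commands '[[[-0.0085,0.017,0],[0.0087,-0.0434,0.0204],0.02],[[-0.0083,0.0174,0],[0.0087,-0.0434,0.0204],0.02],[[-0.008,0.0176,0],[0.0087,-0.0434,0.0204],0.02],[[-0.0076,0.0177,0],[0.0087,-0.0434,0.0204],0.02],[[-0.0073,0.0179,0],[0.0087,-0.0434,0.0204],0.02],[[-0.0068,0.018,0],[0.0087,-0.0434,0.0204],0.02],[[-0.0065,0.018,0.0004],[0.0087,-0.0434,0.0204],0.02],[[-0.006,0.018,0.0005],[0.0087,-0.0434,0.0204],0.02],[[-0.0058,0.0184,0.0006],[0.0087,-0.0434,0.0204],0.02],[[-0.0053,0.0186,0.0006],[0.0087,-0.0434,0.0204],0.02],[[-0.005,0.0186,0.0007],[0.0087,-0.0434,0.0204],0.02],[[-0.0045,0.0187,0.0008],[0.0087,-0.0434,0.0204],0.02],[[-0.004,0.0189,0.0007],[0.0087,-0.0434,0.0204],0.02],[[-0.0037,0.0189,0.0008],[0.0087,-0.0434,0.0204],0.02],[[-0.0032,0.019,0.0008],[0.0087,-0.0434,0.0204],0.02],[[-0.0028,0.017,0.0007],[0.0087,-0.0434,0.0204],0.02],[[0,0.008,0],[0.004,-0.02,0.01],0.02],[[0,0,0],[0,0,0],0.02]]'

```text
time: 7.37
position: [0.6241, -0.0164, 0.1679]
tcp_rot: [0.137, 0.936, -0.046, 0.32]
ft_force: [-0.3, 0.4, -2.7]
gripper_width: 0.338
```

```bash
python3 snap.py wrist w6;  python3 go.py .689 -.007 .150 162.8 -45 6 .02
```

```text
7.3667 [ 0.6241 -0.0164  0.1679] [ 0.1368  0.9362 -0.0462  0.3203] [-0.065 -0.344 -0.552  0.716 -0.136  0.179] [-0.3   0.44 -2.69] 0.3378158750784411
[[[-0.0062,0.0047,0.0083],[0.0011,-0.0214,0.0013],0.02],[[-0.006,0.0048,0.0085],[0.0012,-0.0215,0.0012],0.02],[[-0.0058,0.0048,0.0086],[0.0011,-0.0214,0.0013],0.02],[[-0.0056,0.0047,0.0087],[0.0011,-0.0215,0.0012],0.02],[[-0.0054,0.0048,0.0088],[0.0012,-0.0214,0.0013],0.02],[[-0.0052,0.0049,0.0089],[0.0011,-0.0215,0.0012],0.02]]
[ 0.68900559 -0.00696312  0.15000392] [ 0.13813457  0.91349262 -0.05722679  0.37838494]
```

View pics/w6.png

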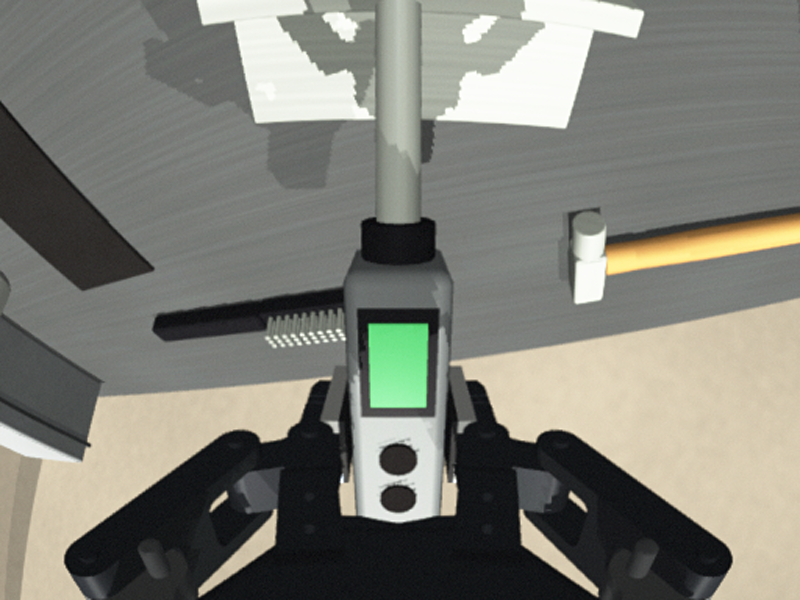

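Call:
move_arm --commands '[[[-0.015,0,-0.008],[0,0,0],0.02],[[-0.015,0,-0.008],[0,0,0],0.02],[[-0.015,0,-0.008],[0,0,0],0.02],[[0,0,0],[0,0,0],0.02]]'

```text
time: 7.75
position: [0.6377, -0.0251, 0.2025]
tcp_rot: [0.137, 0.94, -0.048, 0.309]
ft_force: [1.2, -0.3, -0.4]
gripper_width: 0.342
```

```bash
cat > tip.py <<'E'
from h import *
from station import robot
import sys
TIP=[.142,0,-.0073]
seam=np.array([.548,.0368,.012]); yj=np.radians(-17.2)
xj=np.array([np.cos(yj),np.sin(yj),0]); Z=np.array([0,0,1.])
SR=R.from_matrix(np.c_[(xj-Z)/2**.5,np.cross(Z,xj),(xj+Z)/2**.5])
def rep(s):
    r=R.from_quat(s["tcp_rot"]); t=s["position"]+r.apply(TIP)
    d=r.apply([1,0,0]); ds=SR.inv().apply(d)
    print("t",round(s["time"],2),"tip seam mm",(SR.inv().apply(t-seam)*1e3).round(1),"dir",np.degrees([np.arcsin(ds[0]),np.arcsin(ds[1])]).round(1),"F seam",SR.inv().apply(s["ft_force"]).round(2),"tipw",t.round(3),"pos",s["position"].round(4))
    return r,t
if __name__=="__main__":
    s=robot.get_state(); r,t=rep(s)
    if len(sys.argv)>1:
        tgt=seam+SR.apply(np.array([float(a) for a in sys.argv[1:4]])/1e3)
        q1=down(np.radians(162.8),np.radians(-45))
        p1=tgt-R.from_quat(q1).apply(TIP)
        rows,p,q=plan(s["position"],s["tcp_rot"],p1,q1,int(sys.argv[4])); show(rows,.02); print(p)
E
python3 tip.py 0 0 70 6; python3 snap.py side s7
```

```text
t 7.75 tip seam mm [-89.6 -34.2  69. ] dir [-8.6 -0.6] F seam [1.13 0.1  0.56] tipw [0.524 0.008 0.124] pos [ 0.6377 -0.0251  0.2025]
[[[-0.0024,0.0054,0.0112],[0.0003,-0.025,0.0019],0.02],[[-0.0021,0.0054,0.0112],[0.0003,-0.0249,0.0018],0.02],[[-0.0018,0.0054,0.0113],[0.0002,-0.025,0.0019],0.02],[[-0.0015,0.0054,0.0114],[0.0003,-0.0249,0.0018],0.02],[[-0.0012,0.0055,0.0113],[0.0003,-0.025,0.0019],0.02],[[-0.0009,0.0054,0.0114],[0.0003,-0.0249,0.0018],0.02]]
[ 0.69612191 -0.00904615  0.15677415]
7.75 [ 0.6377 -0.0251  0.2025] [ 0.1366  0.94   -0.0481  0.3088] [-0.081 -0.298 -0.436  0.809 -0.129  0.166] [ 1.17 -0.26 -0.41] 0.3419232064635343
```

View pics/s7.png

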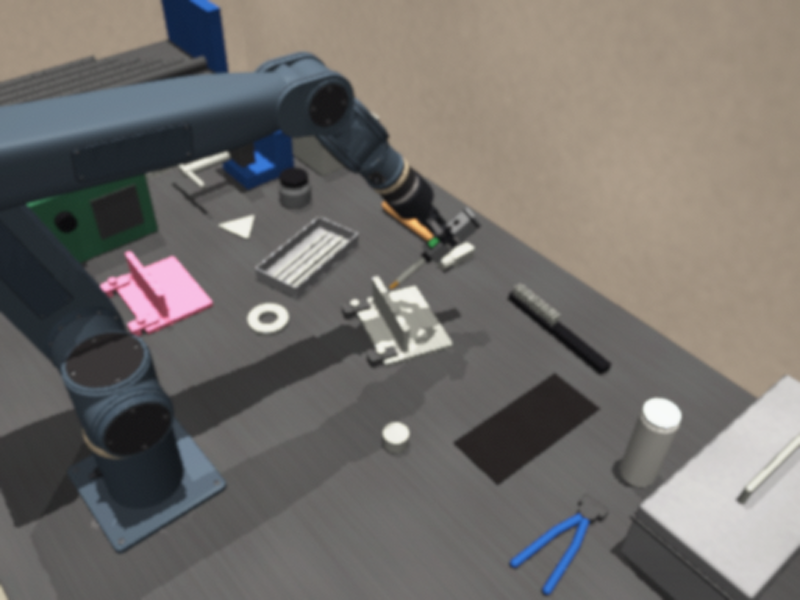

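Call:
move_arm --commands '[[[-0.004,0.0054,0.011],[0,-0.025,0.002],0.02],[[-0.004,0.0054,0.011],[0,-0.025,0.002],0.02],[[-0.003,0.0054,0.011],[0,-0.025,0.002],0.02],[[0,0,0],[0,0,0],0.02]]'

```text
time: 8.13
position: [0.6654, -0.0211, 0.1733]
tcp_rot: [0.139, 0.929, -0.054, 0.338]
ft_force: [-1.3, 0.9, -3.6]
gripper_width: 0.341
```

```bash
python3 tip.py 0 0 70 4
```

```text
t 8.13 tip seam mm [-42.2 -21.1  64.7] dir [-5.  -0.2] F seam [ 1.52  0.52 -3.62] tipw [0.557 0.012 0.088] pos [ 0.6654 -0.0211  0.1733]
[[[-0.0023,0.0052,0.0073],[-0.001,-0.0217,0.001],0.02],[[-0.0021,0.0051,0.0073],[-0.001,-0.0217,0.001],0.02],[[-0.002,0.0052,0.0074],[-0.001,-0.0216,0.001],0.02],[[-0.0017,0.0052,0.0075],[-0.0011,-0.0217,0.001],0.02]]
[ 0.69614051 -0.00902692  0.15667938]
```

Call:
move_arm --commands '[[[-0.004,0.005,0.007],[-0.001,-0.022,0.001],0.02],[[-0.004,0.005,0.007],[-0.001,-0.022,0.001],0.02],[[-0.004,0.005,0.007],[-0.001,-0.022,0.001],0.02],[[-0.003,0.005,0.007],[-0.001,-0.022,0.001],0.02],[[0,0,0],[0,0,0],0.02],[[0,0,0],[0,0,0],0.02]]'

```text
time: 8.63
position: [0.6917, -0.0142, 0.1485]
tcp_rot: [0.139, 0.917, -0.06, 0.369]
ft_force: [-0.8, 0.3, -2.5]
gripper_width: 0.338
```

```bash
python3 tip.py 0 0 50 3
```

```text
t 8.63 tip seam mm [ 1.1 -6.5 62.4] dir [-1.1 -0.1] F seam [ 1.17  0.07 -2.4 ] tipw [0.589 0.017 0.055] pos [ 0.6917 -0.0142  0.1485]
[[[0.0041,0.0021,-0.0012],[-0.0027,-0.0066,0.0008],0.02],[[0.0041,0.0021,-0.0013],[-0.0027,-0.0066,0.0008],0.02],[[0.0041,0.002,-0.0013],[-0.0027,-0.0066,0.0009],0.02]]
[ 0.68258557 -0.00490189  0.14257257]
```

Call:
move_arm --commands '[[[0.005,0.002,-0.001],[-0.003,-0.007,0.001],0.02],[[0.005,0.002,-0.001],[-0.003,-0.007,0.001],0.02],[[0.005,0.002,-0.001],[-0.002,-0.005,0.001],0.02],[[0,0,0],[0,0,0],0.02],[[0,0,0],[0,0,0],0.02]]'

```text
time: 9.05
position: [0.6777, -0.0051, 0.1383]
tcp_rot: [0.139, 0.914, -0.057, 0.377]
ft_force: [0.2, -0.3, -1.7]
gripper_width: 0.34
```

```bash
python3 tip.py 0 0 30 4; python3 snap.py side s8;python3 snap.py top t8; python3 snap.py wrist w8
python3 - <<'E'
from h import *
from tip import *
for n in ["s8","t8"]:
    f=pickle.load(open(n+".pkl","rb")); s=f["state"]
    t=s["position"]+R.from_quat(s["tcp_rot"]).apply(TIP)
    c=proj(f,[t,seam,seam+SR.apply([0,0,.009]),seam+SR.apply([0,.03,.009]),seam+SR.apply([0,-.03,.009])])
    x,y=c[1]; x=int(x)-40;y=int(y)-30
    img=f["image"].copy()
    crop(img,x,y,x+80,y+60,f"pics/{n}c.png",10); print(n,((c-[x,y]+.5)*10).round(0))
E
```

```text
t 9.05 tip seam mm [-0.7 -1.5 43.7] dir [-0.2  0.1] F seam [ 1.42 -0.22 -0.99] tipw [0.577 0.026 0.043] pos [ 0.6777 -0.0051  0.1383]
[[[0.0034,0.0004,0.0001],[-0.0003,-0.0009,-0.0003],0.02],[[0.0034,0.0004,0.0],[-0.0004,-0.0009,-0.0002],0.02],[[0.0035,0.0005,0.0001],[-0.0003,-0.0009,-0.0003],0.02],[[0.0034,0.0004,0.0],[-0.0003,-0.001,-0.0002],0.02]]
[ 6.69077440e-01 -6.59613976e-04  1.28466815e-01]
9.05 [ 0.6777 -0.0051  0.1383] [ 0.139   0.9141 -0.0574  0.3766] [-0.013 -0.243 -0.604  0.449 -0.202  0.208] [ 0.22 -0.3  -1.71] 0.3402924357795224
9.1 [ 0.6776 -0.0051  0.138 ] [ 0.1389  0.9142 -0.0574  0.3764] [-0.013 -0.243 -0.604  0.45  -0.202  0.208] [ 0.03 -0.1  -2.12] 0.3424224411843096
9.15 [ 0.6779 -0.0052  0.1383] [ 0.139   0.9141 -0.0574  0.3765] [-0.013 -0.242 -0.603  0.45  -0.202  0.208] [-0.09  0.01 -2.17] 0.3404307368036451
10
s8 [[505. 217.]
 [410. 312.]
 [429. 292.]
 [392. 231.]
 [467. 355.]]
10
t8 [[437. 211.]
 [408. 314.]
 [413. 293.]
 [328. 267.]
 [498. 318.]]
```

View pics/s8c.png

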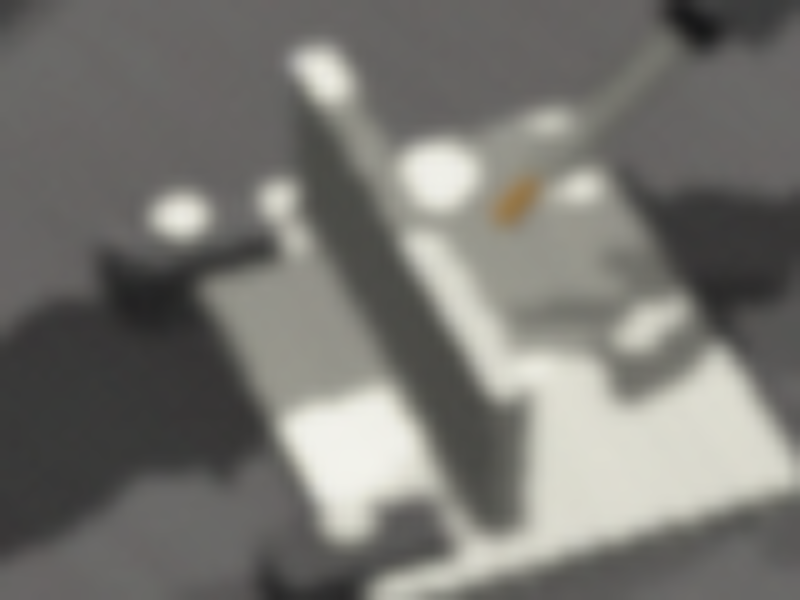

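View pics/t8c.png

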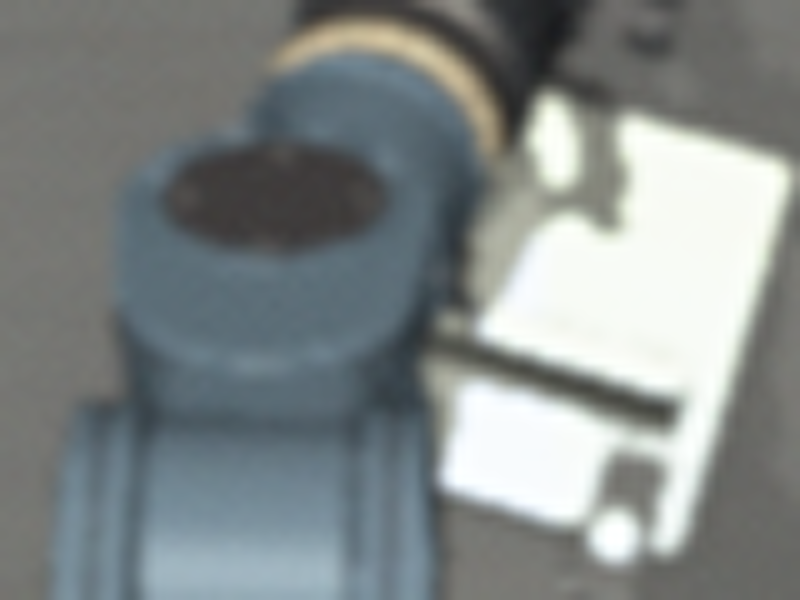

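View pics/w8.png

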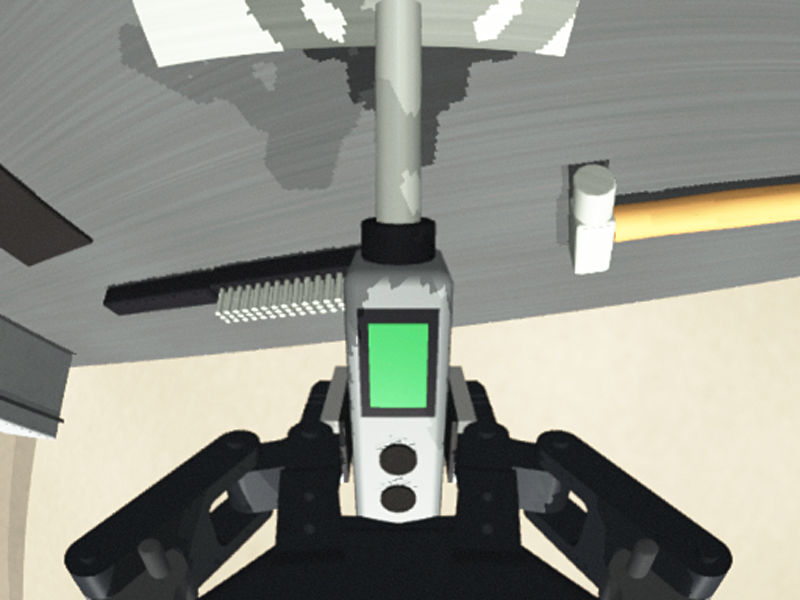

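Run:
```python
from h import *
f=pickle.load(open("s8.pkl","rb"))
o=np.array([.5591,.0123,0]); r=R.from_euler("z",-17.2,degrees=True)
B=[(x,y,z) for x in(-70,70) for y in(-90,90) for z in (12,)]+[(x,y,z) for x in(-30,-18) for y in(-80,80) for z in (74,12)]
c=proj(f,o+r.apply(np.array(B)/1000))
x,y=proj(f,[[.548,.0368,.012]])[0].astype(int)-[40,30]
img=cv2.resize(f["image"][y:y+60,x:x+80],None,fx=10,fy=10,interpolation=cv2.INTER_CUBIC)
for p,b in zip(c,B):
    q=((p-[x,y]+.5)*10).astype(int); cv2.circle(img,tuple(int(v) for v in q),4,(0,0,255),-1)
cv2.imwrite("pics/s8d.png",img)
```

```text
(no output)
```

View pics/s8d.png

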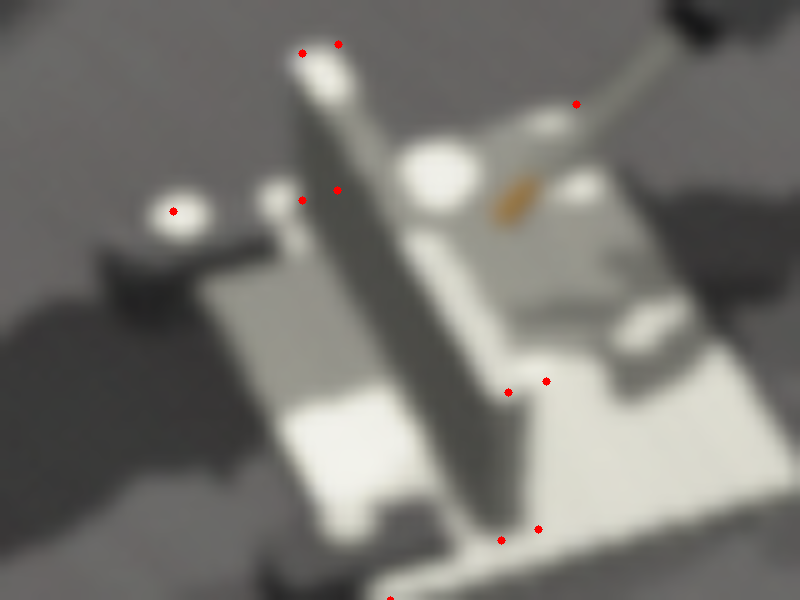

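Run:
```python
from fitj import *
f=pickle.load(open("s8.pkl","rb"))
x0,y0=proj(f,[[.548,.0368,.012]])[0].astype(int)-[40,30]
L=[((290,52),(-30,80,74)),((494,394),(-30,-80,74)),((530,390),(-18,-80,74)),((484,532),(-30,-80,12)),((522,524),(-18,-80,12)),((797,484),(70,-90,12)),((370,590),(-70,-90,12))]
l=[(np.array(u)/10+[x0,y0]-.5,P) for u,P in L]
x,r,w=fit([(f,False,l)]); print(x,np.degrees(x[2]),r.round(2)); print(w(x,np.array([-18,20,12])/1000))
```

```text
[ 0.55621528  0.01527741 -0.31583103] -18.09578516667821 [[ 0.29 -0.17]
 [-0.45 -0.26]
 [-0.22 -0.9 ]
 [-0.05  0.72]
 [-0.12  0.48]
 [ 0.61 -0.79]
 [ 0.04  0.77]]
[[0.54531771 0.0398791  0.012     ]]
```

```bash
sed -i 's/seam=np.array.*/seam=np.array([.547,.038,.012]); yj=np.radians(-17.5)/; s/162.8/162.5/' tip.py; python3 tip.py 0 0 22 5
```

```text
t 9.2 tip seam mm [ 0.4 -2.2 45.3] dir [-0.2 -0.1] F seam [ 1.8   0.13 -1.46] tipw [0.577 0.026 0.044] pos [ 0.6783 -0.0053  0.1387]
[[[0.0047,0.0004,-0.0001],[0.0005,-0.0007,0.0005],0.02],[[0.0046,0.0003,-0.0002],[0.0005,-0.0006,0.0005],0.02],[[0.0047,0.0004,-0.0002],[0.0004,-0.0007,0.0005],0.02],[[0.0046,0.0004,-0.0001],[0.0005,-0.0006,0.0005],0.02],[[0.0047,0.0003,-0.0002],[0.0005,-0.0007,0.0005],0.02]]
[0.66250026 0.00154832 0.12281701]
```

Call:
move_arm --commands '[[[0.0047,0.0004,-0.0001],[0.0005,-0.0007,0.0005],0.02],[[0.0047,0.0004,-0.0001],[0.0005,-0.0007,0.0005],0.02],[[0.0047,0.0004,-0.0001],[0.0005,-0.0007,0.0005],0.02],[[0.004,0.0004,-0.0001],[0.0005,-0.0007,0.0005],0.02],[[0,0,0],[0,0,0],0.02],[[0,0,0],[0,0,0],0.02]]'

```text
time: 9.7
position: [0.6659, 0.0007, 0.1263]
tcp_rot: [0.14, 0.913, -0.058, 0.379]
ft_force: [-0.3, -0.1, -3.0]
gripper_width: 0.341
```

```bash
python3 tip.py 0 0 18 5
```

```text
t 9.7 tip seam mm [ 0.2  0.1 26.9] dir [0.1 0. ] F seam [ 1.95 -0.13 -2.27] tipw [0.565 0.032 0.031] pos [0.6659 0.0007 0.1263]
[[[0.0018,-0.0,0.0],[0.0001,0.0003,-0.0],0.02],[[0.0018,-0.0001,0.0],[0.0001,0.0003,-0.0001],0.02],[[0.0018,0.0,0.0],[0.0001,0.0004,-0.0],0.02],[[0.0018,-0.0,0.0],[0.0001,0.0003,-0.0],0.02],[[0.0017,-0.0,0.0],[0.0001,0.0003,-0.0001],0.02]]
[0.65984362 0.0024483  0.120017  ]
```

Call:
move_arm --commands '[[[0.0018,0,0],[0,0,0],0.02],[[0.0018,0,0],[0,0,0],0.02],[[0.0018,0,0],[0,0,0],0.02],[[0.0018,0,0],[0,0,0],0.02],[[0.0018,0,0],[0,0,0],0.02],[[0,0,0],[0,0,0],0.02]]'

```text
time: 10.2
position: [0.6594, 0.0027, 0.1194]
tcp_rot: [0.141, 0.913, -0.058, 0.379]
ft_force: [-0.6, 0.3, -2.8]
gripper_width: 0.342
```

```bash
cat > read.py <<'E'
from tip import *
F=[]
for i in range(5):
    s=robot.get_state(); F.append(SR.inv().apply(s["ft_force"])); robot.grab_frame("wrist")
rep(robot.get_state()); print("mean F seam",np.mean(F,0).round(2),"sd",np.std(F,0).round(2))
E
python3 read.py
```

```text
t 10.45 tip seam mm [ 0.3  0.3 18.3] dir [0.2 0. ] F seam [ 1.71 -0.47 -2.02] tipw [0.56  0.034 0.025] pos [0.66   0.0026 0.1203]
mean F seam [ 1.48  0.35 -1.88] sd [0.52 0.32 0.31]
```

Call:
move_arm --commands '[[[0.001,0,0],[0,0,0],0.02],[[0.001,0,0],[0,0,0],0.02],[[0.001,0,0],[0,0,0],0.02],[[0,0,0],[0,0,0],0.02]]'

```text
time: 10.78
position: [0.6582, 0.0031, 0.1186]
tcp_rot: [0.141, 0.912, -0.058, 0.38]
ft_force: [-0.3, -0.7, -2.5]
gripper_width: 0.34
```

```bash
python3 read.py
```

```text
t 11.03 tip seam mm [ 0.3  0.4 16.4] dir [0.3 0.1] F seam [ 1.87 -0.3  -0.86] tipw [0.558 0.035 0.023] pos [0.6586 0.0031 0.1191]
mean F seam [ 1.85 -0.28 -2.01] sd [0.11 0.27 0.41]
```

Call:
move_arm --commands '[[[0.001,0,0],[0,0,0],0.02],[[0.001,0,0],[0,0,0],0.02],[[0.001,0,0],[0,0,0],0.02],[[0,0,0],[0,0,0],0.02]]'

```text
time: 11.37
position: [0.6565, 0.0038, 0.117]
tcp_rot: [0.141, 0.912, -0.058, 0.381]
ft_force: [-0.2, 0.2, -2.9]
gripper_width: 0.342
```

```bash
python3 read.py
```

```text
t 11.62 tip seam mm [ 0.3  0.5 13.9] dir [0.3 0.1] F seam [ 1.43  0.37 -2.65] tipw [0.557 0.035 0.022] pos [0.6569 0.0037 0.1175]
mean F seam [ 1.62 -0.08 -1.84] sd [0.19 0.44 0.29]
```

Call:
move_arm --commands '[[[0.001,0,0],[0,0,0],0.02],[[0.001,0,0],[0,0,0],0.02],[[0,0,0],[0,0,0],0.02]]'

```text
time: 11.87
position: [0.6556, 0.0042, 0.1162]
tcp_rot: [0.141, 0.912, -0.058, 0.381]
ft_force: [1.1, 0.4, -2.6]
gripper_width: 0.337
```

```bash
python3 read.py
```

```text
t 12.12 tip seam mm [ 0.3  0.6 12.5] dir [0.4 0.1] F seam [ 2.73  0.61 -1.76] tipw [0.556 0.036 0.021] pos [0.6558 0.0041 0.1166]
mean F seam [ 1.77  0.08 -1.87] sd [0.39 0.44 0.57]
```

Call:
move_arm --commands '[[[0.001,0,0],[0,-0.002,0],0.02],[[0.001,0,0],[0,-0.002,0],0.02],[[0.001,0,0],[0,0,0],0.02],[[0,0,0],[0,0,0],0.02]]'

```text
time: 12.45
position: [0.6538, 0.0048, 0.1144]
tcp_rot: [0.141, 0.911, -0.058, 0.383]
ft_force: [0.0, -1.3, -2.6]
gripper_width: 0.337
```

```bash
python3 read.py
```

```text
t 12.7 tip seam mm [ 0.9  0.7 10.1] dir [0.7 0.1] F seam [ 2.17  0.08 -1.97] tipw [0.555 0.036 0.018] pos [0.6542 0.0047 0.115 ]
mean F seam [ 1.71 -0.3  -1.47] sd [0.63 0.6  0.26]
```

Call:
move_arm --commands '[[[0.001,0,0],[0,0,0],0.02],[[0.001,0,0],[0,0,0],0.02],[[0,0,0],[0,0,0],0.02]]'

```text
time: 12.95
position: [0.6531, 0.0051, 0.1139]
tcp_rot: [0.141, 0.911, -0.058, 0.384]
ft_force: [0.2, 1.2, -2.1]
gripper_width: 0.342
```

```bash
python3 read.py
```

```text
t 13.2 tip seam mm [0.9 0.9 8.8] dir [0.7 0.1] F seam [ 1.1   0.04 -2.7 ] tipw [0.554 0.037 0.018] pos [0.6532 0.0051 0.1141]
mean F seam [ 1.64  0.57 -2.02] sd [0.19 0.44 0.5 ]
```

Call:
move_arm --commands '[[[0.001,0,0],[0,0.004,0],0.02],[[0.001,0,0],[0,0.004,0],0.02],[[0,0,0],[0,0,0],0.02]]'

```text
time: 13.45
position: [0.6529, 0.0052, 0.1142]
tcp_rot: [0.142, 0.912, -0.058, 0.382]
ft_force: [1.2, -0.8, -2.9]
gripper_width: 0.34
```

```bash
python3 read.py
```

```text
t 13.7 tip seam mm [-0.1  1.   8.3] dir [0.4 0.2] F seam [0.83 0.32 0.15] tipw [0.553 0.037 0.018] pos [0.6527 0.0053 0.114 ]
mean F seam [ 1.81 -0.59 -1.17] sd [0.66 0.2  0.24]
```

Call:
move_arm --commands '[[[0.001,0,0],[0,0,0],0.02],[[0.001,0,0],[0,0,0],0.02],[[0,0,0],[0,0,0],0.02]]'

```text
time: 13.95
position: [0.6523, 0.0054, 0.1141]
tcp_rot: [0.142, 0.911, -0.058, 0.383]
ft_force: [1.4, 0.1, -0.7]
gripper_width: 0.342
```

```bash
python3 read.py
```

```text
t 14.2 tip seam mm [-0.1  1.1  7.9] dir [0.6 0.2] F seam [ 3.42 -0.36 -0.54] tipw [0.553 0.037 0.018] pos [0.6522 0.0054 0.1139]
mean F seam [ 1.54 -0.27 -0.09] sd [0.37 0.53 0.4 ]
```

Call:
move_arm --commands '[[[0.0015,0,0],[0,0,0],0.02],[[0.0015,0,0],[0,0.002,0],0.02],[[0,0,0],[0,0,0],0.02]]'

```text
time: 14.45
position: [0.6513, 0.0056, 0.1136]
tcp_rot: [0.142, 0.911, -0.058, 0.384]
ft_force: [1.8, -1.6, -0.3]
gripper_width: 0.34
```

```bash
python3 read.py
```

```text
t 14.7 tip seam mm [-0.3  1.1  6.7] dir [0.6 0.2] F seam [ 1.78 -0.8   1.16] tipw [0.552 0.038 0.017] pos [0.6512 0.0057 0.1133]
mean F seam [ 2.01 -0.55  0.94] sd [0.27 0.44 0.53]
```

Call:
move_arm --commands '[[[0.0018,0,0],[0,0.001,0],0.02],[[0.0018,0,0],[0,0.001,0],0.02],[[0,0,0],[0,0,0],0.02]]'

```text
time: 14.95
position: [0.6501, 0.0059, 0.1129]
tcp_rot: [0.143, 0.91, -0.058, 0.384]
ft_force: [1.8, -1.5, 0.4]
gripper_width: 0.339
```

```bash
python3 read.py
```

```text
t 15.2 tip seam mm [-0.5  1.2  5.4] dir [0.7 0.3] F seam [ 1.13 -0.87  2.27] tipw [0.551 0.038 0.016] pos [0.65   0.006  0.1127]
mean F seam [ 1.91 -0.91  1.67] sd [0.46 0.67 0.39]
```

Call:
move_arm --commands '[[[0.002,0,0],[0,0.001,0],0.02],[[0.002,0,0],[0,0.001,0],0.02],[[0.0018,0,0],[0,0.001,0],0.02],[[0,0,0],[0,0,0],0.02]]'

```text
time: 15.53
position: [0.6485, 0.0064, 0.1123]
tcp_rot: [0.143, 0.909, -0.058, 0.386]
ft_force: [4.1, -3.1, 0.8]
gripper_width: 0.339
```

```bash
python3 read.py
```

```text
t 15.78 tip seam mm [-0.7  1.3  3.7] dir [0.9 0.4] F seam [ 2.19 -1.36  3.9 ] tipw [0.549 0.039 0.015] pos [0.6483 0.0064 0.112 ]
mean F seam [ 2.58 -1.7   3.68] sd [0.57 0.24 0.3 ]
```

```bash
cat > hold.py <<'E'
from tip import *
F=[];n=int(sys.argv[1])
for i in range(n):
    s=robot.get_state(); F.append(SR.inv().apply(s["ft_force"])); robot.grab_frame("wrist")
    if i%10==9: print(np.mean(F[-10:],0).round(2)); rep(s)
E
python3 hold.py 50; python3 snap.py wrist w9; python3 snap.py side s9
```

```text
[ 2.84 -1.04  3.82]
t 16.23 tip seam mm [-0.7  1.3  3.4] dir [0.9 0.4] F seam [ 2.87 -0.34  3.33] tipw [0.549 0.039 0.015] pos [0.6482 0.0065 0.1118]
[ 2.78 -1.36  3.98]
t 16.73 tip seam mm [-0.7  1.3  3.3] dir [0.9 0.4] F seam [ 2.12 -1.47  3.94] tipw [0.549 0.039 0.015] pos [0.6482 0.0065 0.1117]
[ 2.59 -1.45  4.1 ]
t 17.23 tip seam mm [-0.7  1.3  3.3] dir [0.9 0.4] F seam [ 2.52 -1.79  3.47] tipw [0.549 0.039 0.015] pos [0.6481 0.0065 0.1117]
[ 2.89 -1.43  4.08]
t 17.73 tip seam mm [-0.7  1.4  3.3] dir [0.9 0.4] F seam [ 3.19 -2.05  3.74] tipw [0.549 0.039 0.015] pos [0.6482 0.0065 0.1117]
[ 2.81 -1.32  4.01]
t 18.23 tip seam mm [-0.7  1.4  3.3] dir [0.9 0.4] F seam [ 3.37 -1.72  3.99] tipw [0.549 0.039 0.015] pos [0.6482 0.0065 0.1117]
18.2833 [0.6481 0.0065 0.1117] [ 0.1432  0.9097 -0.0582  0.3854] [ 0.018 -0.305 -0.72   0.382 -0.23   0.236] [ 4.08 -2.84  0.35] 0.3368244126413793
18.3333 [0.6482 0.0065 0.1117] [ 0.1432  0.9097 -0.0582  0.3854] [ 0.018 -0.305 -0.72   0.382 -0.23   0.236] [ 4.59 -2.27  0.29] 0.336122014188761
```

View pics/w9.png

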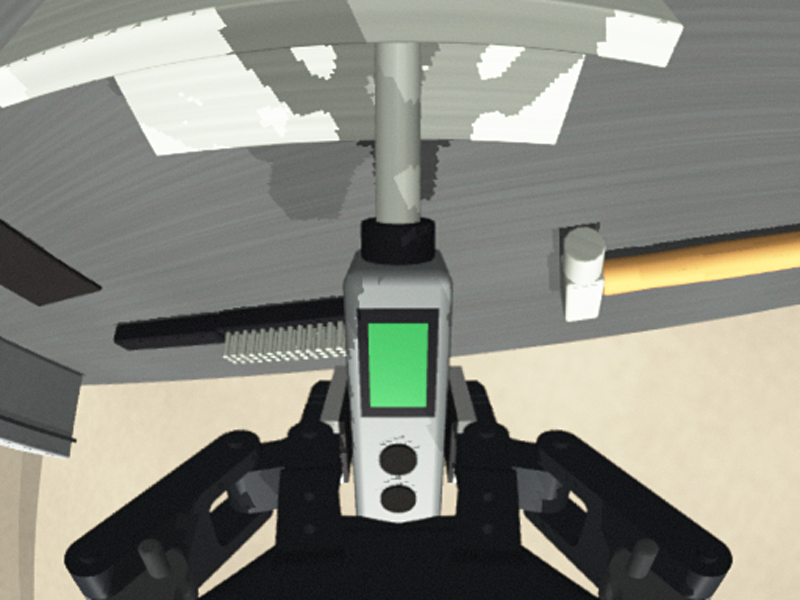

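View pics/s9.png

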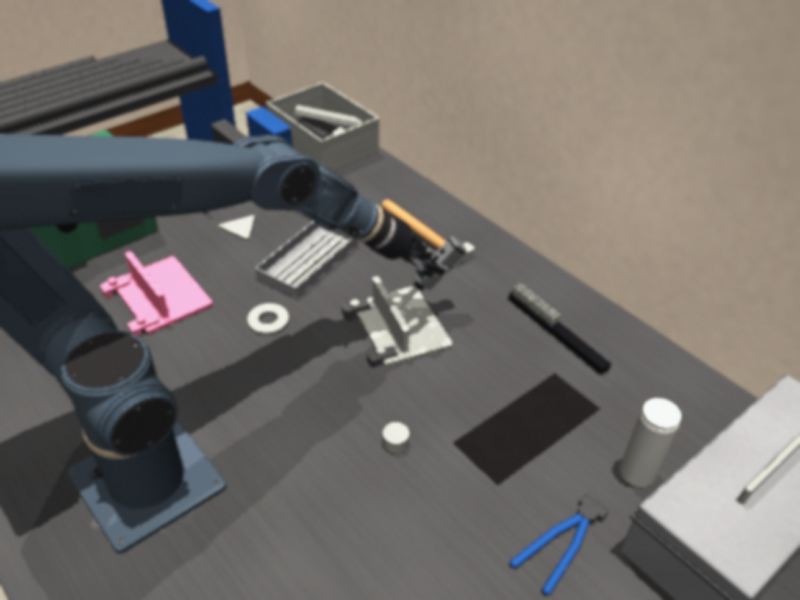

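Run:
```python
from fitj import *
from tip import SR,TIP
f=pickle.load(open("w9.pkl","rb"));s=f["state"]
L=[((157,155),(70,-90,12)),((557,143),(70,90,12)),((4,106),(-18,-80,74)),((668,67),(-18,80,74)),((683,27),(-30,80,74))]
l=[(np.array(u)*.64,P) for u,P in L]
x,r,w=fit([(f,True,l)]); print(x,np.degrees(x[2]),r.round(2)); rt=w(x,np.array([-18,20,12])/1000)[0]; print(rt)
t=s["position"]+R.from_quat(s["tcp_rot"]).apply(TIP)
print("tip rel seam mm",SR.inv().apply(t-rt)*1e3)
```

```text
[ 0.55835124  0.01450133 -0.30386861] -17.41038860970151 [[ 0.13  0.01]
 [-0.71  0.39]
 [-0.42  0.62]
 [-0.3   0.79]
 [ 2.65 -1.02]]
[0.54716016 0.0389709  0.012     ]
tip rel seam mm [-0.58151456  0.34939391  3.39133209]
```

Call:
move_arm --commands '[[[-0.003,0,0],[0,0,0],0.02],[[-0.005,0,0],[0,0,0],0.02],[[-0.01,0,0],[0,0,0],0.02],[[-0.012,0,0],[0,0,0],0.02],[[-0.012,0,0],[0,0,0],0.02],[[-0.012,0,0],[0,0,0],0.02],[[-0.01,0,0],[0,0,0],0.02],[[-0.005,0,-0.005],[0,0,0],0.02],[[0,0,0],[0,0,0],0.02]]'

```text
time: 19.13
position: [0.6782, -0.0021, 0.1394]
tcp_rot: [0.139, 0.921, -0.054, 0.361]
ft_force: [0.0, 0.4, -1.8]
gripper_width: 0.333
```

```bash
python3 tip.py; python3 go.py .60 -.05 .26 172 -25 8 .02
```

```text
t 19.13 tip seam mm [-5.8  0.6 45.5] dir [-2.2 -0.2] F seam [ 1.2   0.43 -1.33] tipw [0.574 0.03  0.048] pos [ 0.6782 -0.0021  0.1394]
[[[-0.0047,-0.0086,-0.0162],[-0.0112,0.0388,-0.0167],0.02],[[-0.0039,-0.0085,-0.0165],[-0.0112,0.0389,-0.0166],0.02],[[-0.0032,-0.0084,-0.0167],[-0.0112,0.0388,-0.0166],0.02],[[-0.0023,-0.0082,-0.0169],[-0.0112,0.0389,-0.0167],0.02],[[-0.0016,-0.0081,-0.017],[-0.0111,0.0388,-0.0166],0.02],[[-0.0007,-0.0078,-0.0172],[-0.0112,0.0389,-0.0167],0.02],[[0.0,-0.0078,-0.0173],[-0.0112,0.0388,-0.0166],0.02],[[0.0009,-0.0075,-0.0174],[-0.0112,0.0388,-0.0167],0.02]]
[ 0.59995756 -0.05002997  0.26002217] [ 0.06810223  0.97391286 -0.01509819  0.21593487]
```

Call:
move_arm --commands '[[[-0.012,-0.003,-0.012],[0,0,0],0.02],[[-0.012,-0.004,-0.012],[0,0,0],0.02],[[-0.012,-0.005,-0.014],[0,0.01,0],0.02],[[-0.012,-0.005,-0.014],[0,0.02,0],0.02],[[-0.012,-0.006,-0.014],[0,0.03,0],0.02],[[-0.01,-0.006,-0.014],[0,0.03,0],0.02],[[0,0,0],[0,0,0],0.02]]'

```text
time: 19.72
position: [0.6587, -0.0267, 0.2328]
tcp_rot: [0.139, 0.942, -0.047, 0.303]
ft_force: [1.4, 0.3, -0.7]
gripper_width: 0.341
```

```bash
python3 tip.py; python3 go.py .5626 -.3153 .22 182 0 18 .02
```

```text
t 19.72 tip seam mm [-97.2 -29.9 106.3] dir [-9.3 -0.7] F seam [1.37 0.67 0.39] tipw [0.544 0.008 0.156] pos [ 0.6587 -0.0267  0.2328]
[[[0.0008,-0.0169,0.0004],[-0.0059,0.0343,-0.0176],0.02],[[0.0012,-0.0169,0.0003],[-0.0059,0.0342,-0.0175],0.02],[[0.0014,-0.0168,0.0002],[-0.0059,0.0343,-0.0176],0.02],[[0.0017,-0.0168,0.0002],[-0.0059,0.0343,-0.0176],0.02],[[0.002,-0.0168,0.0001],[-0.0059,0.0342,-0.0176],0.02],[[0.0023,-0.0168,0.0002],[-0.0059,0.0343,-0.0175],0.02],[[0.0025,-0.0167,0.0001],[-0.0059,0.0343,-0.0176],0.02],[[0.0029,-0.0167,0.0001],[-0.0059,0.0342,-0.0176],0.02],[[0.0032,-0.0166,0.0001],[-0.0059,0.0343,-0.0175],0.02],[[0.0034,-0.0166,0.0001],[-0.0059,0.0342,-0.0176],0.02],[[0.0037,-0.0165,0.0002],[-0.0059,0.0343,-0.0176],0.02],[[0.004,-0.0164,0.0002],[-0.0059,0.0343,-0.0176],0.02],[[0.0043,-0.0164,0.0002],[-0.0059,0.0342,-0.0175],0.02],[[0.0046,-0.0162,0.0003],[-0.0059,0.0343,-0.0176],0.02],[[0.0048,-0.0162,0.0004],[-0.0059,0.0343,-0.0176],0.02],[[0.0051,-0.0162,0.0004],[-0.0059,0.0342,-0.0175],0.02],[[0.0054,-0.016,0.0005],[-0.0059,0.0343,-0.0176],0.02],[[0.0056,-0.0159,0.0006],[-0.0059,0.0343,-0.0176],0.02]]
[ 0.56264119 -0.31527895  0.22002128] [-1.74563692e-02  9.99847626e-01 -1.84497353e-05 -2.03721245e-05]
```

Call:
move_arm --commands '[[[0.001,-0.017,0],[-0.006,0.034,-0.0175],0.02],[[0.001,-0.017,0],[-0.006,0.034,-0.0175],0.02],[[0.0015,-0.017,0],[-0.006,0.034,-0.0175],0.02],[[0.0017,-0.017,0],[-0.006,0.034,-0.0175],0.02],[[0.002,-0.017,0],[-0.006,0.034,-0.0175],0.02],[[0.002,-0.017,0],[-0.006,0.034,-0.0175],0.02],[[0.0025,-0.017,0],[-0.006,0.034,-0.0175],0.02],[[0.003,-0.017,0],[-0.006,0.034,-0.0175],0.02],[[0.003,-0.017,0],[-0.006,0.034,-0.0175],0.02],[[0.0034,-0.017,0],[-0.006,0.034,-0.0175],0.02],[[0,0,0],[0,0,0],0.02]]'

```text
time: 20.63
position: [0.5951, -0.1869, 0.2055]
tcp_rot: [0.044, 0.992, -0.014, 0.12]
ft_force: [0.7, -0.2, -2.6]
gripper_width: 0.337
```

```bash
python3 tip.py; python3 go.py .5626 -.3153 .2 182 0 9 .02
```

```text
t 20.63 tip seam mm [-133.8 -230.3  101.6] dir [-30.  -12.2] F seam [ 2.38 -0.   -1.34] tipw [ 0.456 -0.175  0.178] pos [ 0.5951 -0.1869  0.2055]
[[[0.0025,-0.0145,0.0003],[-0.0036,0.0268,-0.0136],0.02],[[0.0026,-0.0145,0.0003],[-0.0037,0.0268,-0.0136],0.02],[[0.0028,-0.0145,0.0003],[-0.0036,0.0268,-0.0136],0.02],[[0.003,-0.0144,0.0003],[-0.0037,0.0268,-0.0136],0.02],[[0.0033,-0.0143,0.0004],[-0.0036,0.0267,-0.0137],0.02],[[0.0033,-0.0144,0.0004],[-0.0037,0.0268,-0.0136],0.02],[[0.0036,-0.0143,0.0005],[-0.0036,0.0268,-0.0136],0.02],[[0.0038,-0.0142,0.0005],[-0.0037,0.0268,-0.0136],0.02],[[0.0039,-0.0142,0.0005],[-0.0036,0.0268,-0.0136],0.02]]
[ 0.56260959 -0.31531732  0.20003129] [-1.74529812e-02  9.99847685e-01 -9.64494144e-06 -4.23191343e-06]
```

Call:
move_arm --commands '[[[0.0025,-0.0145,0],[-0.0036,0.027,-0.0136],0.02],[[0.0026,-0.0145,0],[-0.0036,0.027,-0.0136],0.02],[[0.0028,-0.0145,0],[-0.0036,0.027,-0.0136],0.02],[[0.003,-0.0145,0],[-0.0036,0.027,-0.0136],0.02],[[0.0033,-0.0145,0],[-0.0036,0.027,-0.0136],0.02],[[0.0033,-0.0145,0],[-0.0036,0.027,-0.0136],0.02],[[0.0036,-0.0145,0],[-0.0036,0.027,-0.0136],0.02],[[0.0038,-0.014,0],[-0.0036,0.027,-0.0136],0.02],[[0.0038,-0.014,0],[-0.0036,0.027,-0.0136],0.02],[[0,0,0],[0,0,0],0.02],[[0,0,0],[0,0,0],0.02]]'

```text
time: 21.55
position: [0.5598, -0.3106, 0.1818]
tcp_rot: [-0.023, 1.0, 0.007, -0.012]
ft_force: [-0.2, -0.0, -2.6]
gripper_width: 0.336
```

```bash
python3 tip.py; python3 go.py .5626 -.3153 .06 182 0 8 .02
```

```text
t 21.55 tip seam mm [-139.  -377.5  116.3] dir [-42.9 -20.1] F seam [ 1.76 -0.05 -1.97] tipw [ 0.418 -0.317  0.192] pos [ 0.5598 -0.3106  0.1818]
[[[-0.0007,-0.0008,0.0152],[0.0018,-0.003,0.0014],0.02],[[-0.0006,-0.0008,0.0152],[0.0017,-0.0031,0.0014],0.02],[[-0.0006,-0.0008,0.0152],[0.0018,-0.003,0.0013],0.02],[[-0.0006,-0.0007,0.0152],[0.0018,-0.003,0.0014],0.02],[[-0.0005,-0.0007,0.0152],[0.0017,-0.0031,0.0014],0.02],[[-0.0005,-0.0007,0.0152],[0.0018,-0.003,0.0014],0.02],[[-0.0004,-0.0007,0.0153],[0.0018,-0.003,0.0013],0.02],[[-0.0003,-0.0006,0.0152],[0.0017,-0.003,0.0014],0.02]]
[ 0.56255789 -0.3153263   0.05997614] [-1.74648682e-02  9.99847477e-01  9.82774880e-06 -2.08287252e-05]
```

Call:
move_arm --commands '[[[-0.0006,-0.0008,0.015],[0.0018,-0.003,0.001],0.02],[[-0.0006,-0.0008,0.015],[0.0018,-0.003,0.001],0.02],[[-0.0006,-0.0008,0.015],[0.0018,-0.003,0.001],0.02],[[-0.0006,-0.0008,0.015],[0.0018,-0.003,0.001],0.02],[[-0.0006,-0.0008,0.015],[0.0018,-0.003,0.001],0.02],[[-0.0005,-0.0008,0.015],[0.0018,-0.003,0.001],0.02],[[0,0,0.013],[0.001,0,0],0.02],[[0,0,0],[0,0,0],0.02],[[0,0,0],[0,0,0],0.02]]'

```text
time: 22.3
position: [0.564, -0.3016, 0.0702]
tcp_rot: [-0.023, 1.0, 0.003, 0.001]
ft_force: [-0.0, 0.1, -1.9]
gripper_width: 0.344
```

```bash
python3 tip.py;python3 snap.py wrist w10; python3 go.py .5626 -.3153 .025 182 0 4 .02
```

```text
t 22.3 tip seam mm [ -56.8 -367.7   35.6] dir [-41.5 -20.2] F seam [ 1.27  0.09 -1.36] tipw [ 0.422 -0.308  0.077] pos [ 0.564  -0.3016  0.0702]
22.3 [ 0.564  -0.3016  0.0702] [-2.310e-02  9.997e-01  2.900e-03  6.000e-04] [-0.598  0.369  0.151  1.355  0.005 -0.645] [-0.03  0.1  -1.86] 0.34359778292639126
[[[0.0005,-0.0036,0.0112],[0.0017,0.0001,0.0029],0.02],[[0.0004,-0.0035,0.0113],[0.0016,0.0002,0.0029],0.02],[[0.0004,-0.0035,0.0112],[0.0017,0.0001,0.0029],0.02],[[0.0005,-0.0036,0.0112],[0.0016,0.0001,0.0028],0.02]]
[ 0.56257523 -0.315339    0.02503398] [-1.74759817e-02  9.99847283e-01  1.28841003e-05  9.24052848e-06]
```

View pics/w10.png

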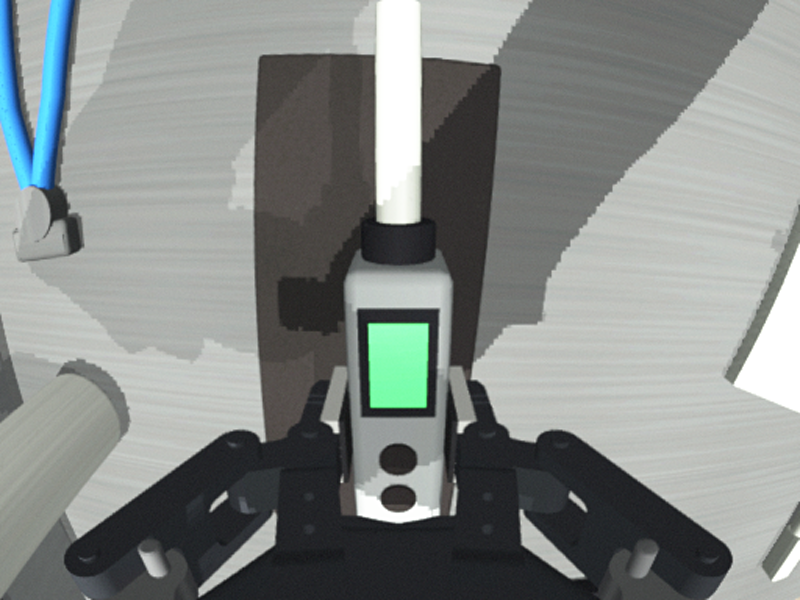

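Call:
move_arm --commands '[[[0.0005,-0.0036,0.011],[0.001,0,0.002],0.02],[[0.0004,-0.0035,0.011],[0.001,0,0.002],0.02],[[0.0004,-0.0035,0.011],[0,0,0.002],0.02],[[0.0004,-0.0035,0.007],[0,0,0],0.02],[[0,0,0],[0,0,0],0.02],[[0,0,0],[0,0,0],0.02]]'

```text
time: 22.85
position: [0.565, -0.3175, 0.0294]
tcp_rot: [-0.02, 1.0, 0.0, 0.003]
ft_force: [0.6, 0.0, -1.8]
gripper_width: 0.334
```

```bash
python3 go.py .5626 -.3153 .017 182 0 4 .02; python3 hold.py 10
```

```text
[[[0.0006,0.0006,0.0031],[0.0001,0.0016,0.0013],0.02],[[0.0006,0.0006,0.0031],[0.0001,0.0015,0.0013],0.02],[[0.0006,0.0005,0.0031],[0.0001,0.0016,0.0013],0.02],[[0.0006,0.0006,0.0031],[0.0001,0.0016,0.0013],0.02]]
[ 0.56257764 -0.31532629  0.01699144] [-1.74361037e-02  9.99847980e-01 -1.15380329e-05 -1.14774158e-06]
[ 1.51 -0.1  -1.52]
t 23.3 tip seam mm [ -23.9 -381.5   11.4] dir [-41.3 -19.8] F seam [ 0.97 -0.09 -1.98] tipw [ 0.424 -0.323  0.037] pos [ 0.5658 -0.3174  0.0308]
```

Call:
move_arm --commands '[[[0.0005,0,0.0035],[0,0.0015,0],0.02],[[0.0005,0,0.0035],[0,0.0015,0],0.02],[[0,0,0.003],[0,0.001,0],0.02],[[0,0,0.002],[0,0,0],0.02],[[0,0,0.002],[0,0,0],0.02],[[0,0,0],[0,0,0],0.02]]'

```text
time: 23.85
position: [0.5647, -0.3171, 0.0152]
tcp_rot: [-0.021, 1.0, -0.0, 0.002]
ft_force: [-0.4, -0.5, -2.9]
gripper_width: 0.338
```

```bash
python3 snap.py wrist w11; python3 tip.py
```

```text
23.85 [ 0.5647 -0.3171  0.0152] [-2.070e-02  9.998e-01 -4.000e-04  1.600e-03] [-6.160e-01  4.160e-01  1.000e-01  1.252e+00  1.000e-03 -6.570e-01] [-0.43 -0.47 -2.92] 0.33787513958927484
t 23.9 tip seam mm [-1.420e+01 -3.817e+02  2.000e-01] dir [-41.5 -19.9] F seam [ 1.95 -0.12 -1.5 ] tipw [ 0.423 -0.323  0.022] pos [ 0.5647 -0.3172  0.0153]
```

Call:
move_arm --commands '[[[0,0,0.0012],[0,0,0],0.02],[[0,0,0.001],[0,0,0],0.02],[[0,0,0],[0,0,0],0.02],[[0,0,0],[0,0,0],0.02]]'

```text
time: 24.23
position: [0.5655, -0.3177, 0.0151]
tcp_rot: [-0.021, 1.0, -0.001, 0.003]
ft_force: [-0.3, 0.1, -2.5]
gripper_width: 0.335
```

Run:
```python
from station import robot
import numpy as np
F=[]
for i in range(6): s=robot.get_state(); F.append(s["ft_force"]); robot.grab_frame("wrist")
print(s["time"],s["position"],s["tcp_rot"],np.mean(F,0))
```

```text
24.4833 [ 0.5652065  -0.31747171  0.01473843] [-2.06897432e-02  9.99783047e-01 -8.67626900e-04  2.24524424e-03] [-0.0145179  -0.13952414 -2.4668924 ]
```

Call:
move_arm --commands '[[[0,0,0.0015],[0,0,0],0.02],[[0,0,0.0015],[0,0,0],0.02],[[0,0,0.001],[0,0,0],0.02]]'

```text
time: 24.78
position: [0.5652, -0.3175, 0.0147]
tcp_rot: [-0.021, 1.0, -0.001, 0.002]
ft_force: [-2.4, 0.4, 1.4]
gripper_width: 0.337
```

Run:
```python
from station import robot
import numpy as np
F=[]
for i in range(6): s=robot.get_state(); F.append(s["ft_force"]); robot.grab_frame("wrist")
print(s["time"],s["position"],s["tcp_rot"],np.mean(F,0))
```

```text
25.0333 [ 0.56522726 -0.31749622  0.01469537] [-0.02068072  0.99978228 -0.00118799  0.00250769] [-2.84106235  1.89544656  4.46554928]
```

Call:
move_arm --commands '[[[0,0,0],[0,0,0],0.035],[[0,0,0],[0,0,0],0.045],[[0,0,0],[0,0,0],0.06],[[0,0,0],[0,0,0],0.08],[[0,0,0],[0,0,0],0.085],[[0,0,0],[0,0,0],0.085],[[0,0,0],[0,0,0],0.085]]'

```text
time: 25.67
position: [0.5672, -0.319, 0.0137]
tcp_rot: [-0.021, 1.0, -0.003, 0.004]
ft_force: [0.4, -0.4, 0.4]
gripper_width: 0.994
```

```bash
python3 snap.py wrist w12
```

```text
25.6667 [ 0.5672 -0.319   0.0137] [-0.0206  0.9998 -0.0026  0.0044] [-6.160e-01  4.170e-01  9.800e-02  1.242e+00  1.000e-03 -6.570e-01] [ 0.41 -0.37  0.38] 0.9935174262517095
```

View pics/w12.png

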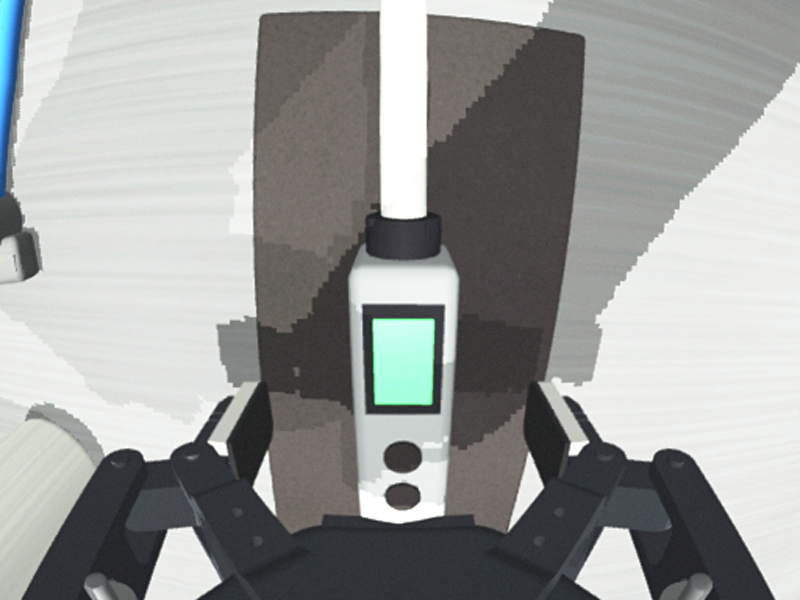

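Released and flat on the mat, jaws fully open with clear space on both sides. Rising now.

Call:
move_arm --commands '[[[0,0,-0.01],[0,0,0],0.085],[[0,0,-0.02],[0,0,0],0.085],[[0,0,-0.025],[0,0,0],0.085],[[0,0,-0.025],[0,0,0],0.085],[[0,0,-0.025],[0,0,0],0.085],[[0,0,-0.025],[0,0,0],0.085],[[0,0,-0.02],[0,0,0],0.085],[[0,0,0],[0,0,0],0.085],[[0,0,0],[0,0,0],0.085]]'

```text
time: 26.47
position: [0.5643, -0.3171, 0.1733]
tcp_rot: [-0.021, 1.0, -0.002, 0.003]
ft_force: [0.2, 0.6, -0.7]
gripper_width: 0.993
```

```bash
python3 snap.py wrist w13; python3 snap.py side s13
```

```text
26.4667 [ 0.5643 -0.3171  0.1733] [-0.0207  0.9998 -0.0018  0.0034] [-6.160e-01  3.590e-01  3.430e-01  1.547e+00  1.000e-03 -6.570e-01] [ 0.17  0.57 -0.74] 0.993149899009173
26.5167 [ 0.5646 -0.3173  0.1737] [-0.0207  0.9998 -0.0022  0.0039] [-6.160e-01  3.580e-01  3.430e-01  1.547e+00  1.000e-03 -6.570e-01] [-0.1  -0.97  0.62] 0.9920836544254802
```

View pics/w13.png

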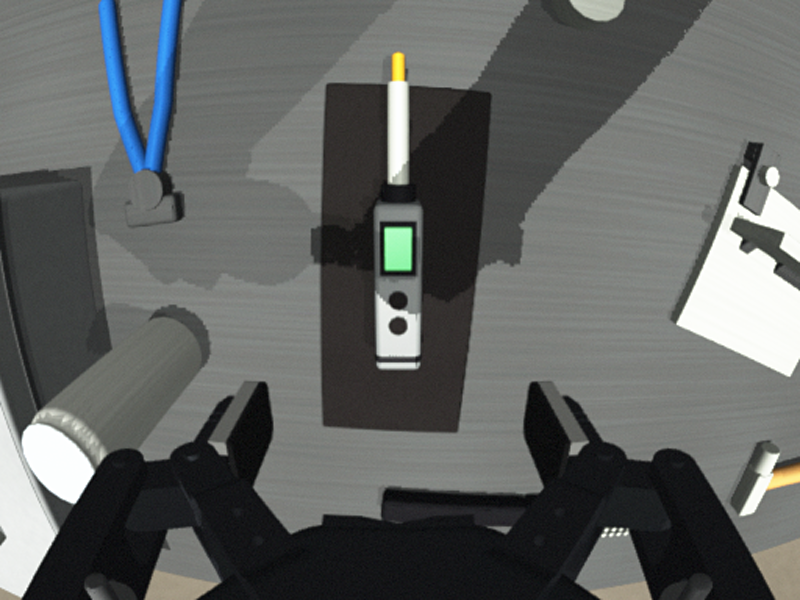

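View pics/s13.png

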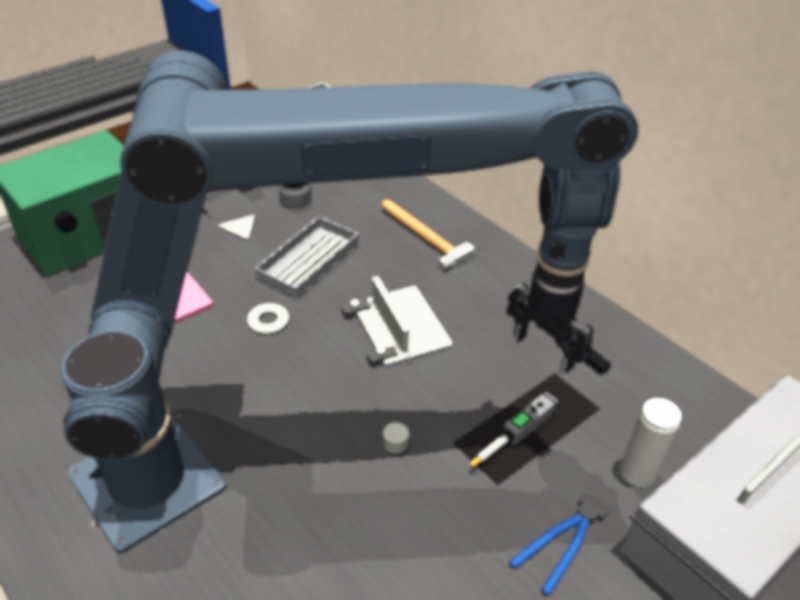

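The probe lies flat in the middle of the mat, screen up. The wrist view shows the handle at (398, 285) and the mat corners at about (327,85) to (458,431). The gripper is open and clear, and the loose things are where they were.

```bash
python3 -c "
from station import robot
print(robot.finish_job())"
```

```text
the job is handed in; nothing more can be done
None
```

I measured the weld and laid the probe back in the middle of its mat, screen up, then handed the job in at about 26.5 s of the 58 s allowed. No verdict was reported.

**Weld measurement:**
- The tip was held on the long weld for about 2.5 s, roughly 5 mm in, at about 6 N on the wrist sensor (after subtracting the probe's weight).
- It sat about 0.6 mm across and 0.3 to 1.4 mm along from the weld's middle, and about 1 degree off square.
- Contact was first felt about 8 mm from the weld root.

**Putting it back:** I lowered the probe until the wrist force showed it touching the mat, pressing with about 7 N, and then opened the fingers. The last wrist and side pictures show it flat, screen up and clear of the gripper. The bystanders in view look unmoved.

**Disagreements and slips:**
- The side camera placed the T-joint about 4 mm from where the wrist and top cameras did. I aimed at a compromise, and a wrist picture taken at contact agreed with it to about 1 mm.
- On the way to the weld the arm sagged about 6 cm below its planned height near the upright. I raised it again, and the force readings showed no sign of contact.

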